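Draw the bottom base board from the dispenser and press it into the gluing jig

TASK

Load the gluing jig with the next base board: pull the magenta board at the bottom of the dispenser straight out through the front slot until it is completely clear, letting the other boards drop down and stay inside. Then lay it in the recess of the white jig and press it down past the sprung balls until it is fully home, flush with the top of the jig, and let go. Do not knock over or push around the things standing about.

Things in the scene. Friction and masses are not known exactly. Their poses are not given: they have to be found in the camera images.
- dispenser: Fixed plywood board dispenser, outer width 72 mm, walls up to 160 mm. Origin: on the table under the middle of its front face; own +x runs from the front into the stack, boards come out along -x, z up. Cavity 139 x 60 mm (x = 6 to 145 mm), floor 60 mm above the table. Two front posts (x = 0 to 6 mm) hold the stack back above the slot.
- slot (a point): Middle of the slot's lower edge in the dispenser's front face, 60 mm above the table, axes as the dispenser. The slot is 60 mm wide and 17 mm high, so only the lowest board can pass. Side walls close its sides.
- tongue_end (a point): Top middle of the free end of the aluminium tongue, 185 mm before the front (dispenser x = -185 mm, z = 60 mm). The tongue is 30 mm wide and level with the cavity floor; boards slide out onto it and overhang it by 13 mm on each side, with free space beside and below for fingers (20 mm wide foot underneath).
- lip_edge (a point): Middle of the outer edge of the loading lip: a 72 mm wide board flaring 45 degrees up and out from the top of the dispenser's front, over the slot. This edge is at dispenser x = -20 mm, 192 mm above the table; it blocks a tool that comes straight down onto the projecting board end.
- board1: The magenta base board, lowest in the stack: flat rigid slab 130 x 56 x 12 mm, about 70 g. Origin at its centre; x along the 130 mm length, y along the 56 mm width, z through the thickness. At the start it lies on the dispenser floor, parallel to the dispenser, its leading end already sticking 38 to 46 mm out of the slot above the tongue; the stack rests on its rear part.
- jig: Fixed gluing jig, white blocks on a grey plate 190 x 104 mm. Origin: on the table under the middle of its recess; x along the recess's length (either way round is equal), z up. Recess 134 x 60 mm, 12 mm deep: floor 16 mm, top 28 mm above the table, so a board pressed home is flush with the top.
- recess (a point): Middle of the recess floor, 16 mm above the table, axes as the jig. The recess's long sides are open over the middle 64 mm (between corner blocks), so fingers can reach past the board's long edges down to 8 mm above the table, beside a 46 mm wide centre rib.
- ball (a point): Centre of the sprung steel ball (6 mm radius) in one end wall of the recess, 19.5 mm above the table; the other end has the same. Each sticks 3 mm into the recess and pushes with 2 to 3 N: a board only laid in stays about 4 to 7 mm proud on the balls; 5 to 10 N down on its middle moves it past them to the floor, where it stays.
- board2: orange board of the same size (130 x 56 x 12 mm, origin at its centre), number 2 from the bottom of the stack in the dispenser; it must stay in and drops 12 mm when the magenta one has left.
- board3: yellow board of the same size (130 x 56 x 12 mm, origin at its centre), number 3 from the bottom of the stack in the dispenser; it must stay in and drops 12 mm when the magenta one has left.
- board4: green board of the same size (130 x 56 x 12 mm, origin at its centre), number 4 from the bottom of the stack in the dispenser; it must stay in and drops 12 mm when the magenta one has left.
- board5: purple board of the same size (130 x 56 x 12 mm, origin at its centre), number 5 from the bottom of the stack in the dispenser; it must stay in and drops 12 mm when the magenta one has left.
- glue: Bystander: white glue bottle, orange cap, 56 mm across, 150 mm tall; origin at the middle of its underside.
- spool: Bystander: spool of natural twine standing up, 60 mm across, 60 mm tall; origin at the middle of its underside.
- mug: Bystander: white ceramic mug, 76 mm across, 90 mm tall; origin at the middle of its underside.
- tube: Bystander: standing cardboard tube, 64 mm across, 110 mm tall; origin at the middle of its underside.
- jar: Bystander: amber glass jar with green cap, 68 mm across, 85 mm tall; origin at the middle of its underside.
- scissors: Bystander: scissors with green handles lying flat, about 175 mm long, 9 mm thick; origin at the middle of its underside.
- brush: Bystander: wooden brush lying flat; origin at the middle of its underside.
Mind the look-alikes: they are no part of the job. There is more than one size of the board1; the one meant has the size given above.

How it is judged:
By the outcome, as a careful person would: the job done as asked, in the order asked, and still so for the second after the job is handed in, with the robot touching nothing.
It also fails if it takes over 58 s, if anything falls off the work surface, if the arm or the gripper's body presses on something with over 40 N, if the wrist force passes 120 N, or if a joint passes its speed limit or range.

ROBOT

A 7-joint arm with a two-finger parallel gripper is mounted at the origin on the work surface. World frame = base frame: x ahead of the robot, y to its left, z up, the work surface at z = 0. Lengths are in m, angles in degrees, forces in N, time in s.
With the tool pointing down it reaches from about 0.425 to 0.875 m from the base axis. Payload 8.4 kg.
Tool frame: the origin (TCP) lies on the centre line of the jaws, within the pads' length; the fingertips stand 8 mm ahead of it and the grasp point (between the pads) lies 11 mm behind it; z points along the fingers, y is the line along which they close (so a half turn about z gives the same grasp; the last joint's range is limited). The gripper opens to 85 mm and grips with 20 to 120 N. Pads are 22 mm wide; open, the fingers measure 114 mm over their backs; the gripper's body (76 mm by 85 mm) begins 54 mm behind the grasp point. The pads swing forward as they close: fully open they stand 13 mm farther back than shut.
Start: joints at [-71.688, 19.091, 2.286, 83.961, -0.768, 76.965, -3.352], TCP at [0.264, 0.594, 0.215] pointing down, gripper open.
Joint ranges: [-147.57, 147.57], [-21.85, 119.76], [-74.77, 79.35], [14.55, 137.4], [-85.83, 265.84], [4.83, 119.75], [-152.11, 152.11]. Speed limits (degrees/s): [127.2, 127.2, 159.86, 159.86, 180, 180, 180].

INTERFACE

Orientations are given as [roll, pitch, yaw] about the fixed x, y, z axes, in that order (R = Rz(yaw) Ry(pitch) Rx(roll)).
In Python, from station import r, viewer, ticket gives the robot as it stands.
- The arm moves only by the tool send_rows, never from a script. Its arguments are lists of equal length, an entry for each row: "rot": the turn, a rotation vector about the tool's x, y, z in rad, a list of three; "linear": the shift along the tool's x, y, z in m, a list of three; "fingers": the finger opening in m, from 0 to 0.0854. In form: {"rot": [[wx, wy, wz], ...], "linear": [[tx, ty, tz], ...], "fingers": [fingers, ...]}. A call has 1 to 5 rows; each row is the pose to reach, as a shift and turn from the pose commanded when the call began, along the tool's axes at that moment; what a row does not reach only later rows make up. A row lasts 1/10 s, in which the tool goes at most 50 mm and 8.59 degrees, less where a joint would pass 70% of its speed; a pose out of reach is approached as far as the arm can. A call with a gripper value outside its range is refused whole. The fingers move at their own pace and stop on an object; the grip force is fixed at half the most. Time passes only in rows, so rows that repeat a pose let the fingers close. It gives the time, the measured TCP pose, the force, the opening and the grip force at its end, in the units of the state.
- r.get_obs(): the state, without advancing time (a new reading comes with each control period).
- viewer.camera(name): name is "scene" or "side" or "wrist"; returns the picture (420x560x3 uint8, red, green, blue); there is no depth.
- viewer.get_calibration(name): a dict with "fx", "fy", "cx", "cy" (pixels), "rvec" (rotation vector, rad) and "tvec" (3), from world to camera coordinates, as OpenCV has them. Camera axes: x right, y down, z forward; pixel columns grow to the right and rows downward; lengths in m; the calibration is good to about 2 mm. A picture is of the moment at which its call begins: read the wrist's pose just before it. get_calibration takes no time and is no camera call; for the wrist camera it gives the pose at the moment of the call.
- ticket.close_job(): hands the job in; it is judged then, once.
The state is a dict: "clock": time; "joints": joint angles; "dq": joint speeds; "tau": joint torques, N m; "eef_pos": TCP position; "tool_rot": TCP orientation; "force": force on the tool from outside, world axes, zero at the start; "moment": the same for the moment, N m; "finger_gap": finger opening in m; "gripper_force": force on a finger pad.
Only numpy, scipy, OpenCV 4.12 (cv2) and the standard library are available. Lean on these libraries where they do the work, as an engineer would, in place of code of your own. Each camera call takes 0.05 s, during which the arm holds its last target. There are 200 camera calls.

## Working session

There is one attempt and no reset: what is moved stays moved. The work goes in short steps, Python scripts to look and compute and a tool call to move; the robot and the scene stay as the last step left them, time stands still between calls to the robot, and variables do not carry over. Pictures are saved under pics/ and viewed, at most 10 in all, crops included, and the job is handed in when it is done.

Besides the shell and the picture viewer there is one more tool, called after ">>>" as name(argument=value, ...), one argument or row to a line, values as JSON. send_rows: Moves the arm, as the interface text tells. Its arguments: {"type":"object","properties":{"rot":{"type":"array","items":{"type":"array","items":{"type":"number"}}},"linear":{"type":"array","items":{"type":"array","items":{"type":"number"}}},"fingers":{"type":"array","items":{"type":"number"}}},"required":["rot","linear","fingers"]}

```bash
mkdir -p pics; ls
python3 - <<'E'
from station import r, viewer
import cv2,numpy as np
print(r.get_obs())
a=[]
for n in ["scene","side"]:
    im=viewer.camera(n); cv2.imwrite(f"pics/{n}.png",im[:,:,::-1]); print(n,viewer.get_calibration(n))
E
```

```text
pics
{'clock': 0.0, 'joints': array([-71.68900384,  19.13189357,   2.28548413,  84.01272839,
        -0.76869661,  76.9640167 ,  -3.35133082]), 'dq': array([-0.03569553, -0.04495327, -0.02273258, -0.00151432, -0.03249355,
        0.02458638, -0.0638743 ]), 'tau': array([ 3.65852918e-05, -6.58517432e+01,  1.36561733e+00, -4.05569923e+01,
        1.67350756e-02,  1.21834865e-02, -3.71107024e-05]), 'eef_pos': array([0.26415756, 0.59336899, 0.2137057 ]), 'tool_rot': array([-1.79906792e+02,  5.73317072e-03,  1.56003686e+02]), 'force': array([-0.50898975,  0.40271298,  0.19912692]), 'moment': array([ 0.04446241,  0.01176765, -0.01535043]), 'gripper_force': 0.0, 'finger_gap': 0.08517650731004284}
scene {'fx': 533.5048490817336, 'fy': 533.5048490817336, 'cx': 275.1380671416525, 'cy': 209.21191279731823, 'rvec': array([ 0.90401984,  2.67063047, -0.82109146]), 'tvec': array([ 0.41986735, -0.19118679,  1.80445403])}
side {'fx': 413.3167913025415, 'fy': 413.3167913025415, 'cx': 273.6514658881523, 'cy': 209.430776446127, 'rvec': array([ 0.38340803, -2.59689225,  1.41437565]), 'tvec': array([0.53159574, 0.19831394, 1.22741286])}
```

View pics/scene.png

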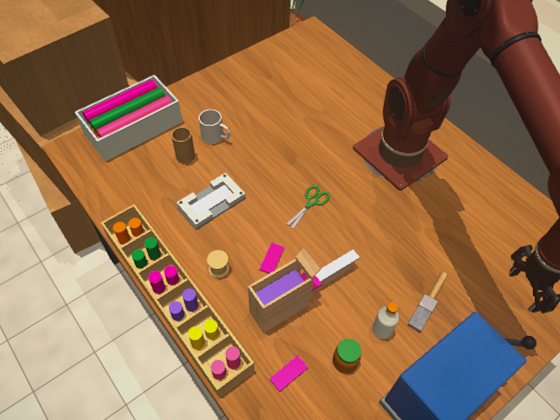

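View pics/side.png

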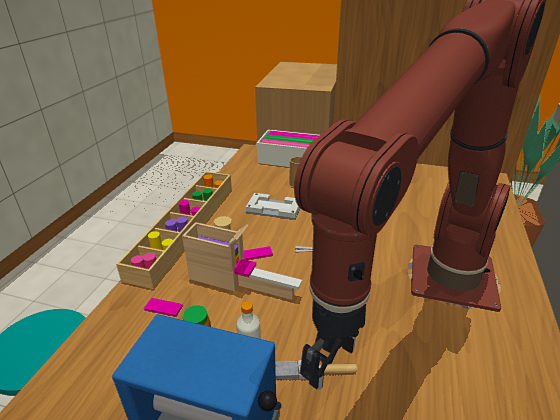

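The magenta candidates in the scene image are a loose board at (272,258), another loose board at (290,372), and the end sticking out of the dispenser slot at (316,282). There is also magenta stock in the bin at (120,100). The one I want is at (316,282), between the dispenser and the tongue. The jig is at (211,200). I'll check this in a close crop.

```bash
cat > h.py <<'E'
import cv2,numpy as np
from station import r,viewer
def cal(n,c=None):
    c=c or viewer.get_calibration(n); R=cv2.Rodrigues(c["rvec"])[0]
    K=np.array([[c["fx"],0,c["cx"]],[0,c["fy"],c["cy"]],[0,0,1]]); return K,R,np.array(c["tvec"])
def ray(n,uv,z,c=None):
    K,R,t=cal(n,c); o=-R.T@t
    d=R.T@np.linalg.solve(K,[uv[0],uv[1],1]); return o+d*(z-o[2])/d[2]
def proj(n,P,c=None):
    K,R,t=cal(n,c); p=(K@(R@np.atleast_2d(P).T+t[:,None])).T; return p[:,:2]/p[:,2:]
E
python3 - <<'E'
import cv2,numpy as np
im=cv2.imread("pics/scene.png")
a=cv2.resize(im[235:335,240:370],None,fx=6,fy=6,interpolation=cv2.INTER_CUBIC)[:600]
cv2.imwrite("pics/c1.png",a)
b=cv2.resize(im[165:235,165:255],None,fx=8,fy=8,interpolation=cv2.INTER_CUBIC)
cv2.imwrite("pics/c2.png",b)
E
```

```text
(no output)
```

View pics/c1.png

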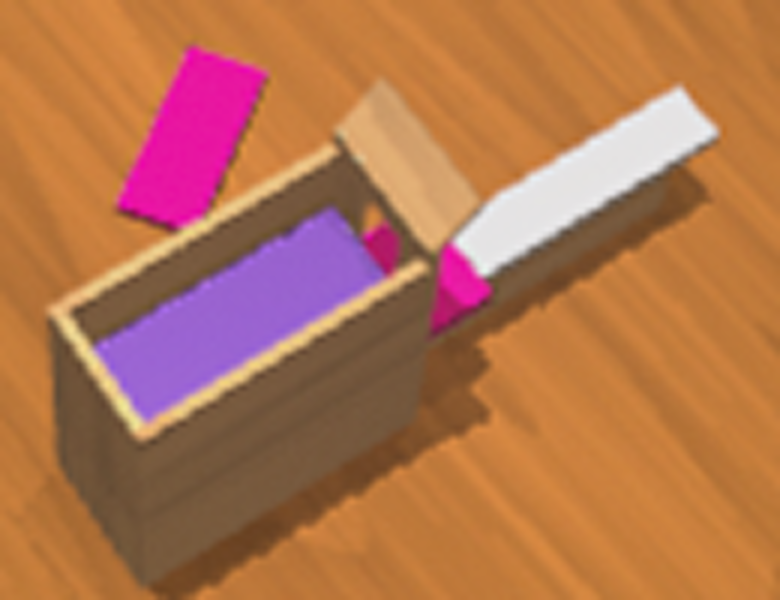

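View pics/c2.png

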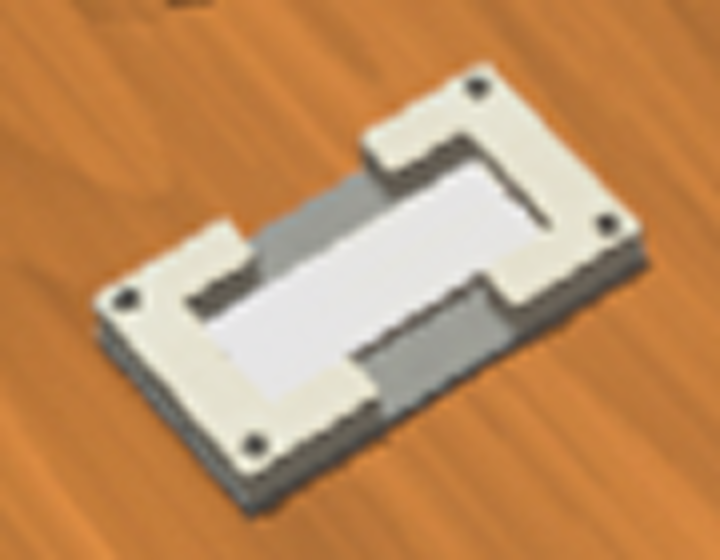

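The crop confirms it: the magenta end leaves the slot at scene (317,282), under the lip and above the white tongue. The jig crop shows the four top corners of the blocks clearly.

Run:
```python
from h import *
f=lambda p,s,o:(o[0]+(p[0]+.5)/s-.5,o[1]+(p[1]+.5)/s-.5)
D=lambda p,z:ray("scene",f(p,6,(240,235)),z)
J=lambda p,z:ray("scene",f(p,8,(165,165)),z)
np.set_printoptions(precision=4,suppress=True)
te=[D((682,86),.06),D((718,131),.06)];print("tongue",te,np.mean(te,0),np.linalg.norm(te[0]-te[1]))
l=[D((380,78),.192),D((480,203),.192)];print("lip",l,np.mean(l,0),np.linalg.norm(l[0]-l[1]))
rr=[D((50,312),.16),D((145,438),.16)];print("rear",rr,np.mean(rr,0),np.linalg.norm(rr[0]-rr[1]))
for a,b in((np.mean(te,0),np.mean(l,0)),(np.mean(l,0),np.mean(rr,0)),(np.mean(te,0),np.mean(rr,0))):
    d=b-a;print("ang",np.degrees(np.arctan2(d[1],d[0])),np.hypot(*d[:2]))
j=[J(p,.028) for p in((95,303),(485,65),(642,228),(250,475))];print(np.array(j),np.mean(j,0))
for a,b in((0,1),(3,2),(1,2),(0,3)):
    d=j[b]-j[a];print("jang",np.degrees(np.arctan2(d[1],d[0])),np.hypot(*d[:2]))
k=[J(p,.028) for p in((126,298),(478,87),(606,223),(255,445))];print(np.mean(k,0))
for nm,p,z in(("glue",(386,332),0),("spool",(218,257),.06),("mug",(210,118),.09),("tube",(183,133),.11),("sciss",(308,205),0),("jar",(348,350),.085),("brush",(428,300),0),("mag1",(272,258),.01),("bin",(130,115),.1)):
    print(nm,ray("scene",p,z)[:2])
```

```text
tongue [array([0.4089, 0.2051, 0.06  ]), array([0.4119, 0.2335, 0.06  ])] [0.4104 0.2193 0.06  ] 0.028528265857290055
lip [array([0.5756, 0.1703, 0.192 ]), array([0.5805, 0.242 , 0.192 ])] [0.578  0.2061 0.192 ] 0.0719243374998421
rear [array([0.7439, 0.1609, 0.16  ]), array([0.7464, 0.2302, 0.16  ])] [0.7451 0.1956 0.16  ] 0.06936035625998911
ang -4.497888217583697 0.16816396831833255
ang -3.612374110829566 0.1674128181273066
ang -4.056122244873595 0.3355667670093022
[[ 0.7155 -0.2577  0.028 ]
 [ 0.5297 -0.2635  0.028 ]
 [ 0.5269 -0.1601  0.028 ]
 [ 0.7109 -0.1556  0.028 ]] [ 0.6208 -0.2092  0.028 ]
jang -178.2074352944541 0.18586377483454952
jang -178.5827964064035 0.18406542984780427
jang 91.55443735914528 0.10345392422824762
jang 92.56152518748088 0.10225638294299558
[ 0.6205 -0.2112  0.028 ]
glue [0.4836 0.4301]
spool [ 0.73   -0.0055]
mug [ 0.464  -0.4398]
tube [ 0.5782 -0.4194]
sciss [ 0.3845 -0.0201]
jar [0.6282 0.4209]
brush [0.3231 0.4341]
mag1 [0.5938 0.0668]
bin [ 0.6704 -0.5993]
```

```bash
cat >> h.py <<'E'
from scipy.spatial.transform import Rotation as Ro
O=np.array([.595,.2062,0]);YAW=-4.06
def dw(p):  # dispenser mm -> world
    a=np.radians(YAW);p=np.array(p)/1000.
    return O+[np.cos(a)*p[0]-np.sin(a)*p[1],np.sin(a)*p[0]+np.cos(a)*p[1],p[2]]
def toolR(yaw,tilt): return Ro.from_euler("xyz",[180,0,yaw],True)*Ro.from_rotvec([0,-np.radians(tilt),0])
def move(p,R,p0=None,R0=None):
    o=r.get_obs()
    if p0 is None:p0=o["eef_pos"];R0=Ro.from_euler("xyz",o["tool_rot"],True)
    print("rot",np.round((R0.inv()*R).as_rotvec(),4),"lin",np.round(R0.inv().apply(p-p0),4))
def st():
    o=r.get_obs();print({k:np.round(o[k],4) for k in("clock","joints","eef_pos","tool_rot","force","finger_gap","gripper_force")})
E
python3 - <<'E'
from h import *
f=lambda p:(240+(p[0]+.5)/6-.5,235+(p[1]+.5)/6-.5)
a=np.radians(YAW)
for p in((490,292),):
    w=ray("scene",f(p),.072)-O; print("board lead corner disp",[w[:2]@[np.cos(a),np.sin(a)],w[:2]@[-np.sin(a),np.cos(a)]])
o=r.get_obs();R0=Ro.from_euler("xyz",o["tool_rot"],True);p0=o["eef_pos"]+[0,0,.12]
move(dw((-80,0,250)),toolR(176,10),p0,R0)
E
```

```text
board lead corner disp [np.float64(-0.04037652501945664), np.float64(0.027363393790941434)]
rot [-0.0319 -0.1729 -0.348 ] lin [-0.3845 -0.2464  0.0842]
```

>>> send_rows(
  rot=[
    [0,0,0],
    [0,0,0],
    [0,0,0],
  ],
  linear=[
    [0,0,-0.04],
    [0,0,-0.08],
    [0,0,-0.12],
  ],
  fingers=[0.085,0.085,0.085],
)

```text
clock: 0.4
eef_pos: [0.2642, 0.5934, 0.3355]
tool_rot: [-179.9, 0.0, 156.0]
force: [0.8, 0.6, 0.1]
finger_gap: 0.085
gripper_force: 0.0
```

>>> send_rows(
  rot=[
    [0,0,0],
    [0,0,0],
    [0,0,0],
    [0,0,0],
    [0,0,0],
  ],
  linear=[
    [-0.04,-0.025,0],
    [-0.08,-0.05,0],
    [-0.12,-0.075,0],
    [-0.16,-0.1,0],
    [-0.2,-0.125,0],
  ],
  fingers=[0.085,0.085,0.085,0.085,0.085],
)

```text
clock: 0.9
eef_pos: [0.3969, 0.3964, 0.3344]
tool_rot: [-180.0, -0.0, 156.0]
force: [-0.5, 0.6, -0.5]
finger_gap: 0.0848
gripper_force: 0.0
```

>>> send_rows(
  rot=[
    [0,0,-0.07],
    [0,0,-0.14],
    [0,0,-0.21],
    [0,0,-0.28],
    [0,0,-0.35],
  ],
  linear=[
    [-0.037,-0.024,0],
    [-0.074,-0.048,0],
    [-0.111,-0.072,0],
    [-0.148,-0.096,0],
    [-0.184,-0.121,0],
  ],
  fingers=[0.085,0.085,0.085,0.085,0.085],
)

```text
clock: 1.4
eef_pos: [0.5157, 0.2112, 0.3344]
tool_rot: [-180.0, -0.0, 176.2]
force: [0.8, 0.3, 0.5]
finger_gap: 0.0851
gripper_force: 0.0
```

Run:
```python
from h import *
st()
move(dw((-80,0,174)),toolR(175.94,25))
im=viewer.camera("wrist");cv2.imwrite("pics/w1.png",im[:,:,::-1])
c=viewer.get_calibration("wrist");import json
json.dump({k:np.array(v).tolist() for k,v in c.items()},open("w1.json","w"))
```

```text
{'clock': np.float64(1.4), 'joints': array([-43.9616,   5.8849,  18.9168,  86.5022,  -1.9067,  87.9518,
        61.1578]), 'eef_pos': array([0.5157, 0.2112, 0.3344]), 'tool_rot': array([-1.799899e+02, -1.950000e-02,  1.762264e+02]), 'force': array([0.7934, 0.2948, 0.5081]), 'finger_gap': np.float64(0.0851), 'gripper_force': np.float64(0.0)}
rot [ 0.0009 -0.4367  0.005 ] lin [0.0005 0.0007 0.1604]
```

View pics/w1.png

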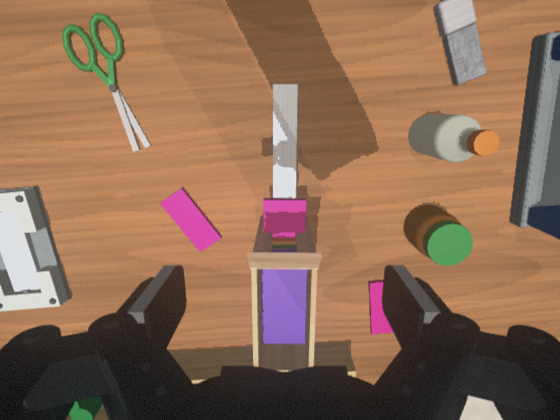

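The wrist view shows the tongue end at (285,85), the board's leading edge along row 199 (columns 264–306) and the lip at about (285,260). It also shows the two loose magenta boards at (190,219) and (381,307), and part of the jig at the left. I'll refine the dispenser pose from these.

Run:
```python
from h import *;import json
c=json.load(open("w1.json"));im=cv2.imread("pics/w1.png")
np.set_printoptions(precision=4,suppress=True)
hsv=cv2.cvtColor(im,cv2.COLOR_BGR2HSV)
m=cv2.inRange(hsv,(150,120,60),(175,255,255)); 
k,_=cv2.findContours(m,0,2)
for q in k:
    if cv2.contourArea(q)>200: print(cv2.boundingRect(q),cv2.contourArea(q))
def disp(uv,z):
    w=ray("wrist",uv,z,c);a=np.radians(YAW);d=w-O
    return w[:2],1000*np.array([d[:2]@[np.cos(a),np.sin(a)],d[:2]@[-np.sin(a),np.cos(a)]])
g=im.astype(int)
for row in(95,130,170,190): # tongue edges
    w=[u for u in range(255,320) if g[row,u].min()>150];print(row,w[0],w[-1],disp((w[0]-.5,row),.06)[1],disp((w[-1]+.5,row),.06)[1])
for u in(278,285,292): 
    w=[v for v in range(70,150) if g[v,u].min()>150];print("end",disp((u,w[0]-.5),.06)[1])
for row in(202,206):
    w=[u for u in range(240,330) if m[row,u]];print("mag",row,w[0],w[-1],disp((w[0]-.5,row),.072)[1],disp((w[-1]+.5,row),.072)[1])
for u in(270,285,300):
    w=[v for v in range(180,230) if m[v,u]];print("lead",w[0],disp((u,w[0]-.5),.072)[1])
```

```text
(369, 280, 25, 54) 761.0
(263, 199, 43, 40) 1495.0
(160, 188, 61, 64) 1647.5Traceback (most recent call last):
  File "<stdin>", line 14, in <module>
  File "<stdin>", line 10, in disp
  File "h.py", line 7, in ray
    K,R,t=cal(n,c); o=-R.T@t
          ~~~^^^^^
  File "h.py", line 4, in cal
    c=c or viewer.get_calibration(n); R=cv2.Rodrigues(c["rvec"])[0]
                                        ~~~~~~~~~~~~~^^^^^^^^^^^
cv2.error: OpenCV(4.12.0) :-1: error: (-5:Bad argument) in function 'Rodrigues'
> Overload resolution failed:
>  - src is not a numpy array, neither a scalar
>  - Expected Ptr<cv::UMat> for argument 'src'
```

```bash
sed -i 's/cv2.Rodrigues(c\["rvec"\])/cv2.Rodrigues(np.array(c["rvec"]))/' h.py
python3 - <<'E'
from h import *;import json
c=json.load(open("w1.json"));im=cv2.imread("pics/w1.png")
np.set_printoptions(precision=4,suppress=True)
hsv=cv2.cvtColor(im,cv2.COLOR_BGR2HSV)
m=cv2.inRange(hsv,(150,120,60),(175,255,255)); 
def disp(uv,z):
    w=ray("wrist",uv,z,c);a=np.radians(YAW);d=w-O
    return w[:2],1000*np.array([d[:2]@[np.cos(a),np.sin(a)],d[:2]@[-np.sin(a),np.cos(a)]])
g=im.astype(int)
for row in(95,130,170,190):
    w=[u for u in range(255,320) if g[row,u].min()>150];print(row,w[0],w[-1],disp((w[0]-.5,row),.06)[1],disp((w[-1]+.5,row),.06)[1])
for u in(278,285,292): 
    w=[v for v in range(70,150) if g[v,u].min()>150];print("end",disp((u,w[0]-.5),.06)[1])
for row in(202,206):
    w=[u for u in range(240,330) if m[row,u]];print("mag",row,w[0],w[-1],disp((w[0]-.5,row),.072)[1],disp((w[-1]+.5,row),.072)[1])
for u in(270,285,300):
    w=[v for v in range(180,230) if m[v,u]];print("lead",w[0],disp((u,w[0]-.5),.072)[1])
E
```

```text
95 273 296 [-166.3812  -22.6818] [-166.4067    6.6637]
130 273 296 [-124.6928  -23.0285] [-124.7261    7.1523]
170 273 295 [-74.0449 -23.4497] [-74.0864   6.4463]
190 273 295 [-47.4217 -23.6711] [-47.4686   6.736 ]
end [-178.4468  -15.911 ]
end [-178.4536   -7.422 ]
end [-178.4604    1.0662]
mag 202 263 305 [-34.1841 -36.361 ] [-34.2754  19.4872]
mag 206 263 305 [-28.7894 -36.4509] [-28.8828  19.591 ]
lead 199 [-38.8896 -26.5686]
lead 199 [-38.9209  -7.1435]
lead 199 [-38.9521  12.2772]
```

The wrist and scene views disagree by 8 mm. The arm may still have been settling, so I'll re-measure at rest.

```bash
cat > wm.py <<'E'
from h import *
np.set_printoptions(precision=4,suppress=True)
c=viewer.get_calibration("wrist");im=viewer.camera("wrist")[:,:,::-1];c2=viewer.get_calibration("wrist");print(c["tvec"]-c2["tvec"]);cv2.imwrite("pics/w2.png",im)
st()
hsv=cv2.cvtColor(np.ascontiguousarray(im),cv2.COLOR_BGR2HSV)
m=cv2.inRange(hsv,(150,120,60),(175,255,255)); 
def disp(uv,z):
    w=ray("wrist",uv,z,c);a=np.radians(YAW);d=w-O
    return 1000*np.array([d[:2]@[np.cos(a),np.sin(a)],d[:2]@[-np.sin(a),np.cos(a)]])
g=im.astype(int)
for row in(105,150,190):
    w=[u for u in range(255,320) if g[row,u].min()>150];print(row,w[0],w[-1],disp((w[0]-.5,row),.06),disp((w[-1]+.5,row),.06))
for u in(278,285,292): 
    w=[v for v in range(60,150) if g[v,u].min()>150];print("end",disp((u,w[0]-.5),.06))
for u in(270,285,300):
    w=[v for v in range(180,230) if m[v,u]];print("lead",w[0],disp((u,w[0]-.5),.072))
E
python3 wm.py
```

```text
[ 0.0063 -0.0032 -0.0011]
{'clock': np.float64(1.5), 'joints': array([-43.7595,   5.8869,  19.2516,  86.488 ,  -1.7898,  87.956 ,
        61.097 ]), 'eef_pos': array([0.5181, 0.2058, 0.3346]), 'tool_rot': array([-179.868 ,    0.0699,  175.6351]), 'force': array([-0.1602,  0.5931, -0.4864]), 'finger_gap': np.float64(0.085), 'gripper_force': np.float64(0.0)}
105 281 303 [-154.7168  -12.918 ] [-154.7433   15.426 ]
150 281 302 [-99.8003 -13.0078] [-99.8353  15.1125]
190 280 302 [-47.436  -14.4157] [-47.4829  15.9883]Traceback (most recent call last):
  File "wm.py", line 14, in <module>
    w=[v for v in range(60,150) if g[v,u].min()>150];print("end",disp((u,w[0]-.5),.06))
                                                                         ~^^^
IndexError: list index out of range
```

```bash
sed -i 's/(278,285,292)/(288,292,297)/;s/(270,285,300)/(276,292,306)/' wm.py; python3 wm.py
python3 - <<'E'
from h import *
move(dw((-80,0,174)),toolR(175.94,25))
E
```

```text
[ 0.0032 -0.0018 -0.0006]
{'clock': np.float64(1.55), 'joints': array([-43.8956,   5.8902,  19.0286,  86.4927,  -1.8702,  87.9596,
        60.8205]), 'eef_pos': array([0.5165, 0.2094, 0.3345]), 'tool_rot': array([-179.9472,    0.0048,  175.7135]), 'force': array([-0.692 ,  0.1178,  0.313 ]), 'finger_gap': np.float64(0.0848), 'gripper_force': np.float64(0.0)}
105 278 300 [-156.5719  -13.0231] [-156.4198   15.3289]
150 278 298 [-101.6486  -13.5969] [-101.5099   13.2508]
190 278 300 [-49.2881 -14.1439] [-49.1367  16.2637]
end [-183.6506   -0.033 ]
end [-183.6242    4.8073]
end [-183.5911   10.8574]
lead 196 [-44.7594 -15.8998]
lead 197 [-43.3272   4.7683]
lead 196 [-44.5674  22.8461]
rot [-0.0018 -0.4362 -0.0037] lin [0.0015 0.0025 0.1604]
```

>>> send_rows(
  rot=[
    [0,-0.09,0],
    [0,-0.18,0],
    [0,-0.27,0],
    [0,-0.36,0],
    [0,-0.436,0],
  ],
  linear=[
    [0.001,0.0025,0.02],
    [0.001,0.0025,0.05],
    [0.001,0.0025,0.09],
    [0.001,0.0025,0.125],
    [0.001,0.0025,0.16],
  ],
  fingers=[0.085,0.085,0.085,0.085,0.085],
)

```text
clock: 2.05
eef_pos: [0.5127, 0.2173, 0.1735]
tool_rot: [179.9, 25.2, 176.2]
force: [1.0, -0.7, -1.1]
finger_gap: 0.0851
gripper_force: 0.0
```

>>> send_rows(
  rot=[
    [0,0,0],
    [0,0,0],
    [0,0,0],
  ],
  linear=[
    [0,0,0],
    [0,0,0],
    [0,0,0],
  ],
  fingers=[0.085,0.085,0.085],
)

```text
clock: 2.35
eef_pos: [0.5164, 0.217, 0.1781]
tool_rot: [179.8, 25.1, 175.9]
force: [0.1, 0.3, 1.7]
finger_gap: 0.0847
gripper_force: 0.0
```

Run:
```python
from h import *
st()
move(dw((-26,0.5,56)),toolR(175.94,25))
```

```text
{'clock': np.float64(2.35), 'joints': array([-49.4292,  -5.0529,  10.3497, 119.6417,  23.6822,  48.7504,
        33.8627]), 'eef_pos': array([0.5164, 0.217 , 0.1781]), 'tool_rot': array([179.7966,  25.1007, 175.9387]), 'force': array([0.0572, 0.2736, 1.7311]), 'finger_gap': np.float64(0.0847), 'gripper_force': np.float64(0.0)}
rot [ 0.0035  0.0018 -0.    ] lin [ 0.0037 -0.0051  0.1331]
```

>>> send_rows(
  rot=[
    [0,0,0],
    [0,0,0],
    [0,0,0],
    [0,0,0],
    [0,0,0],
  ],
  linear=[
    [0.004,-0.005,0.02],
    [0.004,-0.005,0.04],
    [0.004,-0.005,0.055],
    [0.004,-0.005,0.07],
    [0.004,-0.005,0.07],
  ],
  fingers=[0.085,0.085,0.085,0.085,0.085],
)

```text
clock: 2.85
eef_pos: [0.5419, 0.2087, 0.1104]
tool_rot: [180.0, 25.0, 175.9]
force: [-0.9, 0.8, 0.0]
finger_gap: 0.0852
gripper_force: 0.0
```

>>> send_rows(
  rot=[
    [0,0,0],
    [0,0,0],
    [0,0,0],
  ],
  linear=[
    [0,0,0],
    [0,0,0],
    [0,0,0],
  ],
  fingers=[0.085,0.085,0.085],
)

```text
clock: 3.15
eef_pos: [0.5404, 0.2092, 0.1108]
tool_rot: [179.9, 25.1, 176.0]
force: [0.0, 0.4, -0.2]
finger_gap: 0.085
gripper_force: 0.0
```

Run:
```python
from h import *
st()
move(dw((-26,0.5,56)),toolR(175.94,25))
im=viewer.camera("wrist");cv2.imwrite("pics/w3.png",im[:,:,::-1])
```

```text
{'clock': np.float64(3.15), 'joints': array([-47.9143,   1.6781,  12.3004, 122.0827,  24.654 ,  39.103 ,
        33.4365]), 'eef_pos': array([0.5404, 0.2092, 0.1108]), 'tool_rot': array([179.9156,  25.0511, 176.0215]), 'force': array([ 0.0432,  0.394 , -0.1873]), 'finger_gap': np.float64(0.085), 'gripper_force': np.float64(0.0)}
rot [0.0021 0.0009 0.0013] lin [-0.0028  0.0012  0.0618]
```

View pics/w3.png

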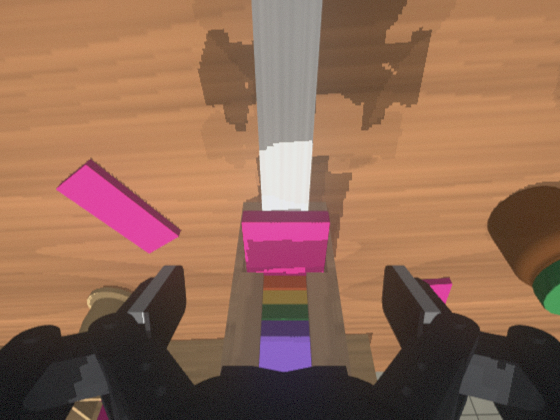

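The board end (columns 243–330, rows 211–272) is centred between the open fingers at 165 and 405. The rest of the stack is visible behind the posts. Next I go in and close.

>>> send_rows(
  rot=[
    [0,0,0],
    [0,0,0],
    [0,0,0],
    [0,0,0],
    [0,0,0],
  ],
  linear=[
    [-0.003,0.001,0.018],
    [-0.003,0.001,0.034],
    [-0.003,0.001,0.05],
    [-0.003,0.001,0.062],
    [-0.003,0.001,0.062],
  ],
  fingers=[0.085,0.085,0.085,0.085,0.085],
)

```text
clock: 3.7
eef_pos: [0.5684, 0.2071, 0.0534]
tool_rot: [-179.9, 24.9, 176.1]
force: [-1.1, -0.5, -0.0]
finger_gap: 0.0845
gripper_force: 0.0
```

>>> send_rows(
  rot=[
    [0,0,0],
    [0,0,0],
    [0,0,0],
    [0,0,0],
    [0,0,0],
  ],
  linear=[
    [0,0,0],
    [0,0,0],
    [0,0,0],
    [0,0,0],
    [0,0,0],
  ],
  fingers=[0.085,0.085,0.05,0.05,0.05],
)

```text
clock: 4.2
eef_pos: [0.5688, 0.2081, 0.0553]
tool_rot: [180.0, 25.0, 176.1]
force: [-6.1, -1.9, 8.7]
finger_gap: 0.0505
gripper_force: 22.2
```

>>> send_rows(
  rot=[
    [0,0,0],
    [0,0,0],
    [0,0,0],
    [0,0,0],
    [0,0,0],
  ],
  linear=[
    [0,0,0],
    [0,0,0],
    [0,0,0],
    [0,0,0],
    [0,0,0],
  ],
  fingers=[0.05,0.05,0.05,0.05,0.05],
)

```text
clock: 4.7
eef_pos: [0.5688, 0.2081, 0.0554]
tool_rot: [180.0, 25.0, 176.1]
force: [-5.7, -1.1, 8.4]
finger_gap: 0.0506
gripper_force: 20.1
```

Run:
```python
from h import *
st()
o=r.get_obs()
move(o["eef_pos"]+dw((-112,0,0))-dw((0,0,0)),toolR(175.94,25))
```

```text
{'clock': np.float64(4.7), 'joints': array([-46.3845,   9.384 ,  13.6807, 121.7721,  24.8622,  31.1961,
        33.4286]), 'eef_pos': array([0.5688, 0.2081, 0.0554]), 'tool_rot': array([179.9576,  25.0176, 176.0506]), 'force': array([-5.6729, -1.1048,  8.4458]), 'finger_gap': np.float64(0.0506), 'gripper_force': np.float64(20.1367)}
rot [0.0016 0.0003 0.0017] lin [ 0.1015  0.0003 -0.0474]
```

Run:
```python
from h import *
im=viewer.camera("wrist");s=viewer.camera("side")
a=cv2.resize(s[200:310,170:330],None,fx=3,fy=3,interpolation=cv2.INTER_CUBIC)
b=im[90:420,100:470]
h=330;out=np.hstack([b,a[:h]]);out=cv2.resize(out,(800,int(800*h/out.shape[1])))
cv2.imwrite("pics/w4.png",out[:,:,::-1])
```

```text
(no output)
```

View pics/w4.png

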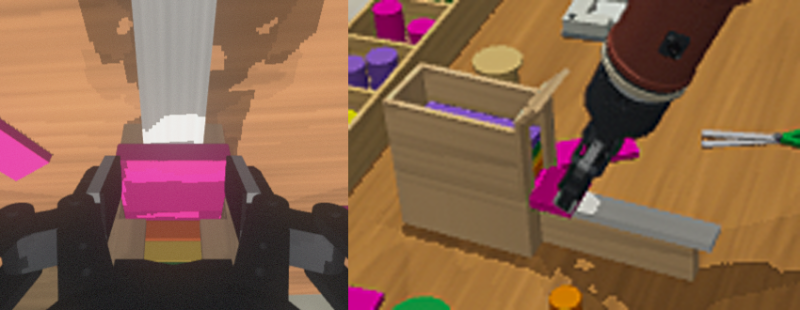

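The fingers stand beside the board's long edges, with the board centred between them at composite columns 120–225. The grip is light at 20 N, so I'll command a tighter closure and start a slow pull.

>>> send_rows(
  rot=[
    [0,0,0],
    [0,0,0],
    [0,0,0],
    [0,0,0],
    [0,0,0],
  ],
  linear=[
    [0,0,0],
    [0,0,0],
    [0,0,0],
    [0.003,0,-0.0015],
    [0.006,0,-0.003],
  ],
  fingers=[0.045,0.04,0.04,0.04,0.04],
)

```text
clock: 5.3
eef_pos: [0.5634, 0.2059, 0.0559]
tool_rot: [-180.0, 25.1, 175.9]
force: [2.2, -5.2, 0.8]
finger_gap: 0.0398
gripper_force: 2.4
```

>>> send_rows(
  rot=[
    [0,0,0],
    [0,0,0],
    [0,0,0],
    [0,0,0],
    [0,0,0],
  ],
  linear=[
    [0.005,0,-0.0023],
    [0.01,0,-0.0047],
    [0.015,0,-0.007],
    [0.015,0,-0.007],
    [0.015,0,-0.007],
  ],
  fingers=[0.04,0.04,0.04,0.04,0.04],
)

```text
clock: 5.8
eef_pos: [0.5454, 0.2097, 0.0548]
tool_rot: [180.0, 25.0, 176.1]
force: [0.7, 0.3, 0.6]
finger_gap: 0.0401
gripper_force: 0.0
```

Run:
```python
from h import *
st()
im=viewer.camera("wrist");s=viewer.camera("side")
a=cv2.resize(s[200:310,190:315],None,fx=3,fy=3,interpolation=cv2.INTER_CUBIC)
b=im[90:420,100:470]
h=330;out=np.hstack([b,a[:h]]);out=cv2.resize(out,(800,int(800*h/out.shape[1])))
cv2.imwrite("pics/w5.png",out[:,:,::-1])
```

```text
{'clock': np.float64(5.8), 'joints': array([-48.1273,   7.2527,  13.353 , 124.2554,  26.8996,  31.7223,
        30.0061]), 'eef_pos': array([0.5454, 0.2097, 0.0548]), 'tool_rot': array([179.992 ,  24.9829, 176.0958]), 'force': array([0.7136, 0.2732, 0.5604]), 'finger_gap': np.float64(0.0401), 'gripper_force': np.float64(0.0)}
```

View pics/w5.png

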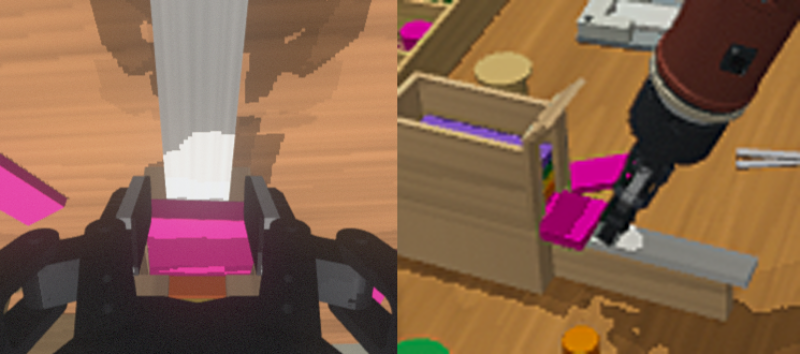

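Composite 5 shows the pads at columns 140 and 255, closed narrower than the board, so they have slipped off. I'll work out from the calibration whether they are above or below it.

Run:
```python
from h import *
np.set_printoptions(precision=1,suppress=True)
o=r.get_obs();R=Ro.from_euler("xyz",o["tool_rot"],True);p=o["eef_pos"]
for y in(-.02,.02):
  for x in(-.011,.011):
    for z in(-.011,0,.008): 
        q=proj("wrist",p+R.apply([x,y,z]))[0]; print((x,y,z),q,"comp",(q-[100,90])*1.074)
im=cv2.cvtColor(viewer.camera("wrist"),cv2.COLOR_RGB2HSV)
m=cv2.inRange(im,(150,120,60),(175,255,255))
for q in cv2.findContours(m,0,2)[0]:
    if cv2.contourArea(q)>500: print(cv2.boundingRect(q),cv2.approxPolyDP(q,4,True).reshape(-1,2).tolist())
for x in(-42,-55,-65):print(x,proj("wrist",[dw((x,-28,72)),dw((x,28,72)),dw((x,-28,60)),dw((x,28,60))]))
```

```text
(-0.011, -0.02, -0.011) [242.3 286.3] comp [152.8 210.8]
(-0.011, -0.02, 0) [244.8 275.9] comp [155.5 199.6]
(-0.011, -0.02, 0.008) [246.4 269.1] comp [157.2 192.3]
(0.011, -0.02, -0.011) [240.7 244.7] comp [151.1 166.2]
(0.011, -0.02, 0) [243.3 236.5] comp [154.  157.3]
(0.011, -0.02, 0.008) [245.1 231.1] comp [155.8 151.6]
(-0.011, 0.02, -0.011) [323.5 286.3] comp [240.  210.8]
(-0.011, 0.02, 0) [321.1 275.8] comp [237.5 199.6]
(-0.011, 0.02, 0.008) [319.5 269. ] comp [235.8 192.3]
(0.011, 0.02, -0.011) [325.  244.7] comp [241.7 166.1]
(0.011, 0.02, 0) [322.4 236.4] comp [238.9 157.3]
(0.011, 0.02, 0.008) [320.7 231.1] comp [237.1 151.5]
(237, 276, 100, 71) [[241, 276], [240, 345], [333, 344], [336, 331], [326, 279], [297, 278], [299, 283], [285, 284], [281, 278]]
(10, 200, 152, 100) [[10, 232], [125, 299], [159, 283], [161, 277], [51, 200]]
-42 [[226.5 293.3]
 [340.6 293.4]
 [229.5 273.7]
 [337.6 273.8]]
-55 [[223.5 276.9]
 [343.8 276.9]
 [226.7 257.2]
 [340.5 257.2]]
-65 [[220.9 262.9]
 [346.5 263. ]
 [224.4 243.2]
 [342.9 243.3]]
```

Run:
```python
from h import *
np.set_printoptions(precision=1,suppress=True)
o=r.get_obs();R=Ro.from_euler("xyz",o["tool_rot"],True);p=o["eef_pos"]
K,Rc,t=cal("wrist")
print("cam in tool mm",1000*R.inv().apply(-Rc.T@t-p), R.inv().apply(Rc[2]))
for x in(-.011,.011):
    for z in(-.02,-.013,-.005,.008): print((x,z),proj("wrist",p+R.apply([x,-.0425,z])),proj("wrist",p+R.apply([x,-.02,z])))
# pads crop
im=viewer.camera("wrist")[:,:,::-1]; old=cv2.imread("pics/w3.png")
a=cv2.resize(im[200:360,170:400],None,fx=3.4,fy=3.4,interpolation=cv2.INTER_CUBIC);cv2.imwrite("pics/w6.png",a)
```

```text
cam in tool mm [  71.2    0.3 -159.4] [-0.3  0.   1. ]
(-0.011, -0.02) [[191.8 296. ]] [[240. 296.]]
(-0.011, -0.013) [[195.6 288.5]] [[241.8 288.4]]
(-0.011, -0.005) [[199.5 280.6]] [[243.7 280.5]]
(-0.011, 0.008) [[205.2 269.2]] [[246.4 269.1]]
(0.011, -0.02) [[188.1 252.4]] [[238.2 252.4]]
(0.011, -0.013) [[192.1 246.4]] [[240.2 246.4]]
(0.011, -0.005) [[196.4 240.2]] [[242.2 240.2]]
(0.011, 0.008) [[202.5 231.2]] [[245.1 231.2]]
```

View pics/w6.png

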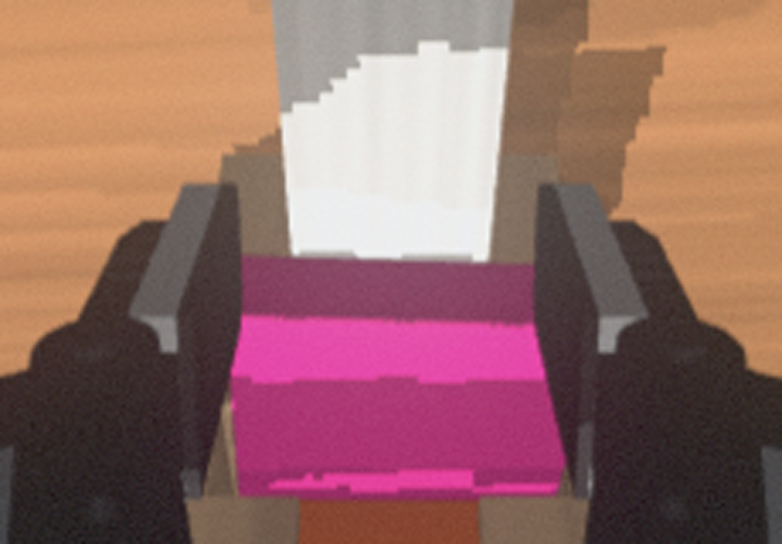

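The close crop puts the inner pad tips at about (240,254) and (327,254) in the full image. That means they are roughly 18 mm behind the TCP and level with the board's top at z ≈ 71 mm, so I gripped too shallow. The board has not moved. I'll open, back off and go about 18 mm deeper.

>>> send_rows(
  rot=[
    [0,0,0],
    [0,0,0],
    [0,0,0],
    [0,0,0],
    [0,0,0],
  ],
  linear=[
    [0,0,-0.02],
    [0,0,-0.04],
    [0,0,-0.05],
    [0,0,-0.05],
    [0,0,-0.05],
  ],
  fingers=[0.04,0.085,0.085,0.085,0.085],
)

```text
clock: 6.5
eef_pos: [0.5245, 0.2107, 0.0997]
tool_rot: [180.0, 25.0, 176.1]
force: [-0.7, 0.0, 0.4]
finger_gap: 0.0847
gripper_force: 0.0
```

>>> send_rows(
  rot=[
    [0,0,0],
    [0,0,0],
    [0,0,0],
  ],
  linear=[
    [0,0,0],
    [0,0,0],
    [0,0,0],
  ],
  fingers=[0.085,0.085,0.085],
)

```text
clock: 6.8
eef_pos: [0.5244, 0.2104, 0.0995]
tool_rot: [-179.9, 24.9, 176.1]
force: [0.4, 0.6, 0.7]
finger_gap: 0.0849
gripper_force: 0.0
```

Run:
```python
from h import *
np.set_printoptions(precision=1,suppress=True)
st();move(dw((-20,.5,39)),toolR(175.94,25))
im=cv2.cvtColor(viewer.camera("wrist"),cv2.COLOR_RGB2HSV)
m=cv2.inRange(im,(150,120,60),(175,255,255))
for q in cv2.findContours(m,0,2)[0]:
    if cv2.contourArea(q)>500: print(cv2.boundingRect(q),cv2.approxPolyDP(q,4,True).reshape(-1,2).tolist())
for x in(-36,-40,-44):print(x,proj("wrist",[dw((x,-28,72)),dw((x,28,72)),dw((x,-28,60)),dw((x,28,60))]).ravel())
```

```text
{'clock': np.float64(6.8), 'joints': array([-49.3,   1.1,  12.2, 124.2,  26.1,  38.4,  30.6]), 'eef_pos': array([0.5, 0.2, 0.1]), 'tool_rot': array([-179.9,   24.9,  176.1]), 'force': array([0.4, 0.6, 0.7]), 'finger_gap': np.float64(0.0849), 'gripper_force': np.float64(0.0)}
rot [ 0. -0.  0.] lin [-0.   0.   0.1]
(247, 242, 88, 61) [[249, 243], [250, 299], [325, 298], [334, 258], [331, 244]]
(58, 185, 123, 89) [[58, 212], [150, 273], [179, 256], [180, 250], [93, 185]]
-36 [240.6 259.6 327.5 259.7 242.3 245.9 325.7 246. ]
-40 [240.1 255.5 328.  255.6 241.9 241.8 326.2 241.9]
-44 [239.6 251.3 328.6 251.4 241.4 237.5 326.7 237.7]
```

Run:
```python
from h import *
np.set_printoptions(precision=4,suppress=True)
move(dw((-20,2,39)),toolR(175.94,25))
im=viewer.camera("wrist").astype(int)
for row in(60,120,180):
    w=[u for u in range(230,340) if im[row,u].min()>140]
    if w: print(row,w[0],w[-1])
for x in(-160,-110,-75):print(proj("wrist",[dw((x,-15,60)),dw((x,15,60))]).ravel())
```

```text
rot [ 0.0002 -0.0009  0.002 ] lin [-0.0205  0.0026  0.0763]
60 254 319
120 257 315
180 259 312
[249.6718  48.2982 319.5876  48.4362]
[255.8018 149.8069 312.7266 149.8946]
[258.8933 200.9991 309.2662 201.0657]
```

>>> send_rows(
  rot=[
    [0,0,0],
    [0,0,0],
    [0,0,0],
    [0,0,0],
    [0,0,0],
  ],
  linear=[
    [-0.01,0.0026,0],
    [-0.0205,0.0026,0],
    [-0.0205,0.0026,0.015],
    [-0.0205,0.0026,0.03],
    [-0.0205,0.0026,0.045],
  ],
  fingers=[0.085,0.085,0.085,0.085,0.085],
)

```text
clock: 7.4
eef_pos: [0.5636, 0.2108, 0.0682]
tool_rot: [180.0, 25.0, 176.0]
force: [-0.9, -0.2, -0.4]
finger_gap: 0.0849
gripper_force: 0.0
```

>>> send_rows(
  rot=[
    [0,0,0],
    [0,0,0],
    [0,0,0],
    [0,0,0],
    [0,0,0],
  ],
  linear=[
    [0,0,0.01],
    [0,0,0.02],
    [0,0,0.031],
    [0,0,0.031],
    [0,0,0.031],
  ],
  fingers=[0.085,0.085,0.085,0.085,0.085],
)

```text
clock: 7.9
eef_pos: [0.5752, 0.2097, 0.0397]
tool_rot: [-180.0, 25.0, 176.1]
force: [0.1, -0.1, -1.1]
finger_gap: 0.0855
gripper_force: 0.0
```

>>> send_rows(
  rot=[
    [0,0,0],
    [0,0,0],
    [0,0,0],
    [0,0,0],
    [0,0,0],
  ],
  linear=[
    [0,0,0],
    [0,0,0],
    [0,0,0],
    [0,0,0],
    [0,0,0],
  ],
  fingers=[0.07,0.06,0.05,0.05,0.05],
)

```text
clock: 8.4
eef_pos: [0.5755, 0.2104, 0.0409]
tool_rot: [179.9, 25.0, 176.0]
force: [-4.2, -1.1, 8.0]
finger_gap: 0.0544
gripper_force: 62.0
```

Run:
```python
from h import *
st();move(r.get_obs()["eef_pos"]+dw((-108,0,0))-dw((0,0,0)),toolR(175.94,25))
```

```text
{'clock': np.float64(8.4), 'joints': array([-46.7171,  11.531 ,  14.4501, 121.5019,  24.8512,  29.2502,
        33.1311]), 'eef_pos': array([0.5755, 0.2104, 0.0409]), 'tool_rot': array([179.9325,  25.0394, 176.0384]), 'force': array([-4.1987, -1.0789,  8.0475]), 'finger_gap': np.float64(0.0544), 'gripper_force': np.float64(61.9954)}
rot [0.0019 0.0007 0.0016] lin [ 0.0978  0.0002 -0.0457]
```

The grip is now solid (62 N, gap 54 mm). I'll pull slowly along the slot axis.

>>> send_rows(
  rot=[
    [0,0,0],
    [0,0,0],
    [0,0,0],
    [0,0,0],
    [0,0,0],
  ],
  linear=[
    [0.005,0,-0.0023],
    [0.012,0,-0.0056],
    [0.02,0,-0.0093],
    [0.028,0,-0.0131],
    [0.036,0,-0.0168],
  ],
  fingers=[0.05,0.05,0.05,0.05,0.05],
)

```text
clock: 8.9
eef_pos: [0.5362, 0.2129, 0.041]
tool_rot: [179.9, 25.1, 176.0]
force: [5.4, -0.4, 2.5]
finger_gap: 0.0542
gripper_force: 63.2
```

Run:
```python
from h import *
st();d=r.get_obs()["eef_pos"]-O;a=np.radians(YAW);print(1000*d[:2]@[np.cos(a),np.sin(a)],1000*d[:2]@[-np.sin(a),np.cos(a)])
```

```text
{'clock': np.float64(8.9), 'joints': array([-50.1006,   7.8965,  14.3208, 125.7596,  28.6364,  30.0589,
        26.9253]), 'eef_pos': array([0.5362, 0.2129, 0.041 ]), 'tool_rot': array([179.9156,  25.1103, 176.0273]), 'force': array([ 5.3649, -0.4033,  2.4556]), 'finger_gap': np.float64(0.0542), 'gripper_force': np.float64(63.2399)}
-59.15535450404183 2.555465807188023
```

>>> send_rows(
  rot=[
    [0,0,0],
    [0,0,0],
    [0,0,0],
    [0,0,0],
    [0,0,0],
  ],
  linear=[
    [0.008,0,-0.0037],
    [0.016,0,-0.0075],
    [0.024,0,-0.0112],
    [0.031,0,-0.0145],
    [0.036,0,-0.0168],
  ],
  fingers=[0.05,0.05,0.05,0.05,0.05],
)

```text
clock: 9.4
eef_pos: [0.4961, 0.2161, 0.0409]
tool_rot: [179.9, 25.1, 176.1]
force: [4.9, -0.6, 6.4]
finger_gap: 0.0546
gripper_force: 63.7
```

>>> send_rows(
  rot=[
    [0,0,0],
    [0,0,0],
    [0,0,0],
    [0,0,0],
    [0,0,0],
  ],
  linear=[
    [0.007,0,-0.0033],
    [0.014,0,-0.0065],
    [0.02,0,-0.0093],
    [0.025,0,-0.0117],
    [0.028,0,-0.0131],
  ],
  fingers=[0.05,0.05,0.05,0.05,0.05],
)

```text
clock: 9.9
eef_pos: [0.4652, 0.2182, 0.0409]
tool_rot: [179.9, 25.1, 176.1]
force: [4.1, -0.1, 6.4]
finger_gap: 0.0544
gripper_force: 63.8
```

>>> send_rows(
  rot=[
    [0,0,0],
    [0,0,0],
    [0,0,0],
  ],
  linear=[
    [0,0,0],
    [0,0,0],
    [0,0,0],
  ],
  fingers=[0.05,0.05,0.05],
)

```text
clock: 10.2
eef_pos: [0.465, 0.2182, 0.0409]
tool_rot: [179.9, 25.0, 176.1]
force: [-4.0, -1.4, 14.7]
finger_gap: 0.0543
gripper_force: 64.9
```

```bash
cat > bd.py <<'E'
from h import *
np.set_printoptions(precision=4,suppress=True)
st();d=r.get_obs()["eef_pos"]-O;a=np.radians(YAW);print("tcp disp",1000*d[:2]@[np.cos(a),np.sin(a)],1000*d[:2]@[-np.sin(a),np.cos(a)])
for n in("side","scene"):
    im=cv2.cvtColor(viewer.camera(n),cv2.COLOR_RGB2HSV)
    m=cv2.inRange(im,(150,120,60),(175,255,255))
    for q in cv2.findContours(m,0,2)[0]:
        x,y,w,h=cv2.boundingRect(q)
        if cv2.contourArea(q)>40 and 150<y<350 and 200<x+w:print(n,(x,y,w,h),cv2.contourArea(q),cv2.approxPolyDP(q,2,True).reshape(-1,2).tolist())
for x in(-20,-150):print(x,[proj(n,[dw((x,-28,72)),dw((x,28,72))]).round().ravel() for n in("side","scene")])
E
python3 bd.py
```

```text
{'clock': np.float64(10.2), 'joints': array([-54.9862,   1.4478,  11.5696, 132.548 ,  34.0047,  33.162 ,
        15.9475]), 'eef_pos': array([0.465 , 0.2182, 0.0409]), 'tool_rot': array([179.931 ,  25.044 , 176.0739]), 'force': array([-3.9524, -1.3609, 14.6543]), 'finger_gap': np.float64(0.0543), 'gripper_force': np.float64(64.9421)}
tcp disp -130.5634804431122 2.8059289677207255
side (242, 261, 44, 24) 598.0 [[242, 275], [277, 284], [285, 270], [250, 261]]
side (243, 246, 30, 15) 253.0 [[271, 249], [267, 246], [244, 250], [244, 260], [272, 255]]
side (191, 206, 10, 10) 47.5 [[200, 207], [192, 207], [192, 215]]
scene (226, 346, 14, 23) 231.5 [[234, 346], [226, 350], [227, 362], [232, 368], [239, 364], [239, 351]]
scene (313, 250, 40, 38) 698.5 [[342, 250], [317, 264], [321, 269], [313, 277], [314, 287], [350, 266], [352, 263]]
scene (260, 243, 25, 30) 381.5 [[284, 247], [271, 243], [260, 269], [272, 271]]
-20 [array([249., 260., 241., 272.]), array([303., 272., 315., 287.])]
-150 [array([292., 271., 285., 284.]), array([341., 249., 353., 264.])]
```

The board followed the gripper. Its leading edge in the scene view is at (342,250)–(352,263), which is dispenser x ≈ -150 mm, and its tail is at -20 mm, clear of the slot. I'll release, retract and turn the tool vertical to regrasp at the middle.

>>> send_rows(
  rot=[
    [0,0,0],
    [0,0,0],
    [0,0,0],
    [0,0,0],
    [0,0,0],
  ],
  linear=[
    [0,0,0],
    [0,0,0],
    [0,0,0],
    [0,0,0],
    [0,0,-0.01],
  ],
  fingers=[0.07,0.085,0.085,0.085,0.085],
)

```text
clock: 10.8
eef_pos: [0.4602, 0.2169, 0.0482]
tool_rot: [-179.9, 24.9, 176.1]
force: [0.1, 0.1, 0.1]
finger_gap: 0.0849
gripper_force: 0.0
```

>>> send_rows(
  rot=[
    [0,0,0],
    [0,0,0],
    [0,0,0],
    [0,0,0],
    [0,0,0],
  ],
  linear=[
    [0,0,-0.02],
    [0,0,-0.05],
    [0,0,-0.08],
    [0,0,-0.11],
    [0,0,-0.13],
  ],
  fingers=[0.085,0.085,0.085,0.085,0.085],
)

```text
clock: 11.3
eef_pos: [0.4053, 0.2219, 0.1693]
tool_rot: [179.9, 25.0, 176.0]
force: [0.4, 0.2, 0.1]
finger_gap: 0.0852
gripper_force: 0.0
```

>>> send_rows(
  rot=[
    [0,0,0],
    [0,0,0],
    [0,0,0],
  ],
  linear=[
    [0,0,0],
    [0,0,0],
    [0,0,0],
  ],
  fingers=[0.085,0.085,0.085],
)

```text
clock: 11.6
eef_pos: [0.4059, 0.2209, 0.166]
tool_rot: [-179.9, 24.9, 176.1]
force: [0.9, -0.1, -0.2]
finger_gap: 0.0846
gripper_force: 0.0
```

```bash
cat > wb.py <<'E'
from h import *
np.set_printoptions(precision=4,suppress=True)
c=viewer.get_calibration("wrist");im=viewer.camera("wrist");st()
m=cv2.inRange(cv2.cvtColor(im,cv2.COLOR_RGB2HSV),(150,120,60),(175,255,255))
a=np.radians(YAW)
for q in cv2.findContours(m,0,2)[0]:
    if cv2.contourArea(q)>500:
        b=cv2.boundingRect(q); print(b,cv2.contourArea(q))
        for uv in cv2.approxPolyDP(q,4,True).reshape(-1,2):
            d=ray("wrist",uv,.072,c)-O;print(uv,1000*d[:2]@[np.cos(a),np.sin(a)],1000*d[:2]@[-np.sin(a),np.cos(a)])
E
python3 wb.py
python3 - <<'E'
from h import *
move(dw((-85,2,160)),toolR(175.94,0))
E
```

```text
{'clock': np.float64(11.65), 'joints': array([-58.4965, -15.2843,   6.5606, 129.4106,  27.6435,  54.5064,
        20.0566]), 'eef_pos': array([0.4059, 0.2208, 0.1658]), 'tool_rot': array([-179.9055,   24.9159,  176.0646]), 'force': array([-0.123 , -0.872 ,  0.4707]), 'finger_gap': np.float64(0.0852), 'gripper_force': np.float64(0.0)}
(373, 307, 26, 37) 540.0
[377 307] 2.0269807548771124 104.73756954888462
[373 343] 82.39805206312853 114.52761187639054
[397 342] 79.78537033695663 144.15548934384665
[382 307] 2.014647167487708 110.24224334056666
(129, 233, 80, 56) 1607.0
[129 249] -91.79222372935031 -140.0151168844764
[157 270] -61.55433067497587 -121.79192497554726
[181 265] -69.16510649737964 -96.85421937761005
[185 288] -32.3534949204951 -100.05409395695968
[208 277] -50.67698928296919 -73.60940568558547
[153 233] -112.55728519895489 -112.74255268998445
(251, 190, 70, 105) 6202.5
[253 190] -160.2783737181812 -22.33330885268984
[254 292] -25.53746726197704 -29.141410639476884
[306 294] -22.10267929156853 25.455017755538453
[319 193] -157.39341252666938 29.563365084886332
rot [-0.0012  0.4349  0.0018] lin [-0.0925  0.0007  0.0493]
```

The board lies clear of the slot: its tail mid is at x ≈ -24 mm and its centre at about (-88, +1.5) in dispenser axes, turned about -3°. Next is the vertical regrasp.

Run:
```python
from h import *
np.set_printoptions(precision=4,suppress=True)
R=toolR(173.2,0);p=dw((-88.5,1.4,140));move(p,R)
print(p)
```

```text
rot [0.0092 0.4348 0.0488] lin [-0.0809  0.0001  0.066 ]
[0.5068 0.2139 0.14  ]
```

>>> send_rows(
  rot=[
    [0.002,0.087,0.01],
    [0.004,0.174,0.02],
    [0.006,0.261,0.03],
    [0.008,0.348,0.04],
    [0.009,0.435,0.049],
  ],
  linear=[
    [-0.02,0,0.005],
    [-0.04,0,0.02],
    [-0.06,0,0.04],
    [-0.075,0,0.055],
    [-0.081,0,0.066],
  ],
  fingers=[0.085,0.085,0.085,0.085,0.085],
)

```text
clock: 12.15
eef_pos: [0.5088, 0.2139, 0.1402]
tool_rot: [179.9, -0.1, 173.2]
force: [0.1, 0.4, 1.0]
finger_gap: 0.0852
gripper_force: 0.0
```

>>> send_rows(
  rot=[
    [0,0,0],
    [0,0,0],
    [0,0,0],
    [0,0,0],
    [0,0,0],
  ],
  linear=[
    [0,0,0],
    [0,0,0],
    [0,0,0],
    [0,0,0],
    [0,0,0],
  ],
  fingers=[0.085,0.085,0.085,0.085,0.085],
)

```text
clock: 12.65
eef_pos: [0.5065, 0.2151, 0.1419]
tool_rot: [179.8, 0.1, 173.3]
force: [-0.3, 0.0, -0.4]
finger_gap: 0.085
gripper_force: 0.0
```

```bash
python3 wb.py
python3 - <<'E'
from h import *
np.set_printoptions(precision=4,suppress=True)
move(dw((-88.5,1.4,38.5)),toolR(173.2,0))
E
```

```text
{'clock': np.float64(12.7), 'joints': array([-51.4886,  10.7384,  26.9655, 104.659 ,  -5.4314,  65.673 ,
        60.58  ]), 'eef_pos': array([0.5067, 0.215 , 0.1419]), 'tool_rot': array([179.8244,   0.0919, 173.2815]), 'force': array([-0.5462,  0.4269,  0.0942]), 'finger_gap': np.float64(0.0851), 'gripper_force': np.float64(0.0)}
(91, 248, 62, 57) 1712.5
[124 248] -70.07121369715695 -114.76835992881844
[ 91 274] -50.393402527931116 -143.2081251788417
[121 304] -23.966529007834367 -125.40519493920095
[152 276] -46.54592779149295 -97.83099300099998
(238, 126, 84, 174) 13279.0
[320 126] -150.27240741460213 30.189364906948015
[238 128] -151.5020678866933 -24.134298974918792
[246 299] -23.637469230415878 -28.75503386130536
[317 298] -21.856940887924488 25.848180220564952
rot [0.0031 0.0016 0.0014] lin [-0.0001 -0.0014  0.1034]
```

>>> send_rows(
  rot=[
    [0,0,0.012],
    [0,0,0.012],
    [0,0,0.012],
    [0,0,0.012],
    [0,0,0.012],
  ],
  linear=[
    [-0.0015,-0.002,0.02],
    [-0.0015,-0.002,0.04],
    [-0.0015,-0.002,0.06],
    [-0.0015,-0.002,0.08],
    [-0.0015,-0.002,0.095],
  ],
  fingers=[0.085,0.085,0.085,0.085,0.085],
)

```text
clock: 13.2
eef_pos: [0.5079, 0.2127, 0.0454]
tool_rot: [179.9, 0.0, 172.6]
force: [-0.0, 0.3, 0.2]
finger_gap: 0.0851
gripper_force: 0.0
```

>>> send_rows(
  rot=[
    [0,0,0],
    [0,0,0],
    [0,0,0],
    [0,0,0],
    [0,0,0],
  ],
  linear=[
    [0,0,0.008],
    [0,0,0.008],
    [0,0,0.008],
    [0,0,0.008],
    [0,0,0.008],
  ],
  fingers=[0.085,0.085,0.085,0.085,0.085],
)

```text
clock: 13.7
eef_pos: [0.509, 0.2128, 0.039]
tool_rot: [179.8, 0.1, 172.5]
force: [-0.1, 0.2, -0.0]
finger_gap: 0.0846
gripper_force: 0.0
```

>>> send_rows(
  rot=[
    [0,0,0],
    [0,0,0],
    [0,0,0],
    [0,0,0],
    [0,0,0],
  ],
  linear=[
    [0,0,0],
    [0,0,0],
    [0,0,0],
    [0,0,0],
    [0,0,0],
  ],
  fingers=[0.07,0.06,0.05,0.05,0.05],
)

```text
clock: 14.2
eef_pos: [0.5087, 0.2127, 0.0388]
tool_rot: [179.9, 0.1, 172.5]
force: [-1.8, 0.4, 5.2]
finger_gap: 0.0542
gripper_force: 63.5
```

Run:
```python
from h import *
st();d=r.get_obs()["eef_pos"]-O;a=np.radians(YAW);print(1000*d[:2]@[np.cos(a),np.sin(a)],1000*d[:2]@[-np.sin(a),np.cos(a)])
```

```text
{'clock': np.float64(14.2), 'joints': array([-49.5095,  18.0038,  25.931 , 109.984 ,  -9.7144,  53.993 ,
        63.578 ]), 'eef_pos': array([0.5087, 0.2127, 0.0388]), 'tool_rot': array([1.798683e+02, 6.370000e-02, 1.725401e+02]), 'force': array([-1.7725,  0.3672,  5.2483]), 'finger_gap': np.float64(0.0542), 'gripper_force': np.float64(63.5093)}
-86.52199357332844 0.35905558686088807
```

I have a firm grip at the board's middle. I'll lift slightly, back away from the lip, then rise.

>>> send_rows(
  rot=[
    [0,0,0],
    [0,0,0],
    [0,0,0],
    [0,0,0],
    [0,0,0],
  ],
  linear=[
    [0,0,-0.01],
    [0.01,-0.001,-0.02],
    [0.025,-0.003,-0.03],
    [0.04,-0.005,-0.05],
    [0.04,-0.005,-0.08],
  ],
  fingers=[0.05,0.05,0.05,0.05,0.05],
)

```text
clock: 14.7
eef_pos: [0.4654, 0.2121, 0.1179]
tool_rot: [-180.0, -0.1, 172.6]
force: [0.9, -0.1, -1.1]
finger_gap: 0.0542
gripper_force: 63.3
```

>>> send_rows(
  rot=[
    [0,0,0],
    [0,0,0],
    [0,0,0],
    [0,0,0],
    [0,0,0],
  ],
  linear=[
    [0,0,-0.03],
    [0,0,-0.06],
    [0,0,-0.06],
    [0,0,-0.06],
    [0,0,-0.06],
  ],
  fingers=[0.05,0.05,0.05,0.05,0.05],
)

```text
clock: 15.2
eef_pos: [0.4674, 0.2122, 0.1773]
tool_rot: [180.0, -0.0, 172.5]
force: [-0.7, -0.2, -0.7]
finger_gap: 0.0546
gripper_force: 63.4
```

```bash
python3 wb.py
python3 - <<'E'
from h import *
np.set_printoptions(precision=4,suppress=True)
move(np.array([.47,.0,.18]),toolR(177,0))
E
```

```text
{'clock': np.float64(15.25), 'joints': array([-54.5698,   4.1899,  26.6561, 106.8321,  -2.048 ,  69.4489,
        55.2811]), 'eef_pos': array([0.4673, 0.2122, 0.1771]), 'tool_rot': array([179.9767,  -0.035 , 172.5366]), 'force': array([-0.1124, -0.4474, -0.8838]), 'finger_gap': np.float64(0.0543), 'gripper_force': np.float64(63.381)}
(412, 374, 40, 46) 1202.0
[413 374] 48.110658445618036 110.9046674774474
[415 417] 100.57816653279603 115.38619243968137
[450 419] 105.26928609699216 150.52034862086873
[451 407] 90.15693333616304 150.32715551214267
[431 379] 55.01507291974127 128.4569113255739
(124, 270, 51, 46) 1176.5
[152 270] -75.11578992154213 -119.60560118799997
[124 292] -55.47648912141734 -147.81607659231818
[146 315] -31.289005279529952 -132.48592708516918
[174 291] -53.802850231425325 -103.68436293787676
(206, 129, 151, 261) 33483.5
[354 130] -182.77698921311924 54.85061468156856
[206 134] -186.54399104439238 -58.84555395921005
[219 298] -44.499348961159264 -64.90098419388117
[212 299] -43.878356757197054 -71.21592556066021
[219 305] -37.491970532602224 -65.69540238391689
[210 
[... 496 characters left out ...]
65 -42.316582768296186
[255 387] 54.148052864468745 -41.085089789531146
[266 379] 45.384141297334956 -29.763669755524365
[266 385] 52.42816131463219 -30.285921821842663
[271 381] 48.01488936006238 -25.1369915947596
[279 389] 57.938833392749025 -18.05512902953197
[289 385] 53.77868231957664 -8.113766774771117
[283 379] 46.37561581268638 -13.475352062453151
[294 385] 54.07231908461275 -3.2929903054926686
[318 366] 33.400946585822716 20.5334707617704
[346 367] 36.154600087145916 47.0213751124774
[348 317] -18.22682243903856 49.248481998624044
[353 313] -22.09181887463252 53.768649647464116
[348 294] -41.59260917880775 49.39095131506334
rot [ 0.0004 -0.0006 -0.0779] lin [-0.0302 -0.21   -0.003 ]
```

>>> send_rows(
  rot=[
    [0,0,-0.016],
    [0,0,-0.032],
    [0,0,-0.048],
    [0,0,-0.064],
    [0,0,-0.078],
  ],
  linear=[
    [-0.005,-0.03,0],
    [-0.01,-0.07,0],
    [-0.017,-0.115,0],
    [-0.024,-0.16,0],
    [-0.03,-0.205,0],
  ],
  fingers=[0.05,0.05,0.05,0.05,0.05],
)

```text
clock: 15.75
eef_pos: [0.4703, 0.0035, 0.1769]
tool_rot: [179.9, -0.0, 177.1]
force: [1.0, -0.1, 0.2]
finger_gap: 0.0547
gripper_force: 63.3
```

>>> send_rows(
  rot=[
    [0,0,-0.015],
    [0,0,-0.03],
    [0,0,-0.045],
    [0,0,-0.06],
    [0,0,-0.08],
  ],
  linear=[
    [-0.02,-0.03,0],
    [-0.05,-0.065,0],
    [-0.075,-0.1,0],
    [-0.1,-0.135,0],
    [-0.125,-0.16,0],
  ],
  fingers=[0.05,0.05,0.05,0.05,0.05],
)

```text
clock: 16.25
eef_pos: [0.5876, -0.1636, 0.1765]
tool_rot: [180.0, -0.0, -178.5]
force: [-0.1, 0.5, -0.1]
finger_gap: 0.0544
gripper_force: 63.3
```

>>> send_rows(
  rot=[
    [0,0,0],
    [0,0,0],
    [0,0,0],
    [0,0,0],
    [0,0,0],
  ],
  linear=[
    [0,0,0],
    [0,0,0],
    [0,0,0],
    [0,0,0],
    [0,0,0],
  ],
  fingers=[0.05,0.05,0.05,0.05,0.05],
)

```text
clock: 16.75
eef_pos: [0.5875, -0.1598, 0.1779]
tool_rot: [179.9, 0.1, -178.3]
force: [0.6, -0.4, -1.1]
finger_gap: 0.0546
gripper_force: 63.4
```

Run:
```python
from h import *
np.set_printoptions(precision=4,suppress=True)
st();move(np.array([.6207,-.2102,.15]),toolR(181.6,0))
c=viewer.get_calibration("wrist");im=viewer.camera("wrist")[:,:,::-1]
cv2.imwrite("pics/w7.png",im);import json
o=r.get_obs();json.dump(dict(c={k:np.array(v).tolist() for k,v in c.items()},p=o["eef_pos"].tolist(),R=o["tool_rot"].tolist()),open("w7.json","w"))
# jig corners in wrist view prediction
print(proj("wrist",[[.7155,-.2577,.028],[.5297,-.2635,.028],[.5269,-.1601,.028],[.7109,-.1556,.028]],c))
```

```text
{'clock': np.float64(16.75), 'joints': array([-25.4971,  19.3919,  45.9227,  94.6594, -14.6937,  72.1137,
       115.0148]), 'eef_pos': array([ 0.5875, -0.1598,  0.1779]), 'tool_rot': array([ 179.8527,    0.0885, -178.3347]), 'force': array([ 0.6093, -0.4068, -1.0677]), 'finger_gap': np.float64(0.0546), 'gripper_force': np.float64(63.4114)}
rot [0.0026 0.0015 0.0011] lin [-0.0317 -0.0514  0.0278]
[[185.6485 307.6933]
 [168.1577 124.4323]
 [284.2424 124.6614]
 [283.3343 306.1455]]
```

View pics/w7.png

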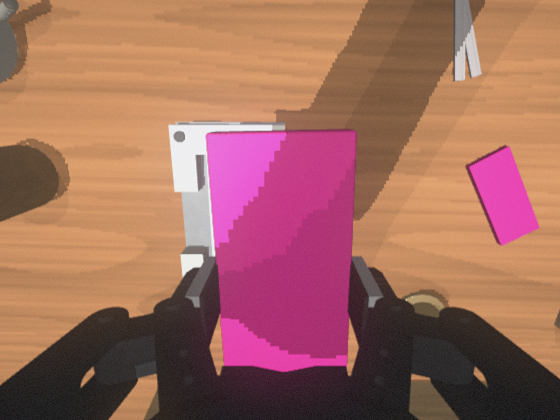

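The board hangs level over the jig: its far corners are at (207,134) and (354,130), and the fingers hold its middle. The jig's corners appear at (169,124) and (285,124), which matches my prediction within about 1 px. Next I measure the board in the hand and refine the jig numerically.

```bash
cat > fit.py <<'E'
from h import *;import json,sys
np.set_printoptions(precision=4,suppress=True)
def line(pts):
    vx,vy,x,y=cv2.fitLine(np.float32(pts),cv2.DIST_HUBER,0,.01,.01).ravel();return np.cross([x,y,1],[x+vx,y+vy,1])
def isect(a,b): q=np.cross(a,b);return q[:2]/q[2]
def board(im,c,p,Re):
    R=Ro.from_euler("xyz",Re,True);m=cv2.inRange(cv2.cvtColor(im,cv2.COLOR_BGR2HSV),(145,100,60),(178,255,255))
    n,l,s,_=cv2.connectedComponentsWithStats(m);i=1+np.argmax(s[1:,4]);m=(l==i);y0=s[i,1]
    rows=range(y0+15,y0+110);L=[(np.where(m[v])[0][0]-.5,v) for v in rows];Q=[(np.where(m[v])[0][-1]+.5,v) for v in rows]
    u0,u1=L[0][0]+12,Q[0][0]-12;T=[(u,np.where(m[:,u])[0][0]-.5) for u in range(int(u0),int(u1))]
    l,q,t=line(L),line(Q),line(T);A,B=isect(l,t),isect(q,t)
    f=lambda z:[ray("wrist",x,z,c) for x in(A,B)]
    z=p[2]+np.linspace(.0,.06,601);w=[np.linalg.norm(np.subtract(*f(k))) for k in z];k=z[np.argmin(abs(np.array(w)-.056))]
    # long axis direction from side lines
    P=[ray("wrist",isect(e,[0,1,-v]),k,c) for e in(l,q) for v in(y0+15,y0+105)]
    d=[R.inv().apply(x-np.array(p)) for x in f(k)]
    print("corners px",A,B,"top z rel TCP",k-p[2]);print("corners tool mm",1000*np.array(d))
    for a in(0,2):
        e=P[a+1]-P[a];print("side dir deg",np.degrees(np.arctan2(e[1],e[0])))
    e=np.subtract(*f(k));print("end dir",np.degrees(np.arctan2(e[1],e[0]))-90)
if __name__=="__main__":
    d=json.load(open("w7.json"));im=cv2.imread("pics/w7.png");c=d["c"];board(im,c,d["p"],d["R"])
    print("tool yaw",d["R"])
    h=cv2.cvtColor(im,cv2.COLOR_BGR2HSV);g=(h[:,:,1]<60)&(h[:,:,2]>150)
    for v in(135,150,165,180):
        w=[u for u in range(150,205) if g[v,u]];print("jig L",v,w[0],ray("wrist",(w[0]-.5,v),.028,c)[:2])
    for u in(178,190,220,250,275):
        w=[v for v in range(100,150) if g[v,u]];print("jig T",u,w[0],ray("wrist",(u,w[0]-.5),.028,c)[:2])
E
python3 fit.py
```

```text
corners px [205.4131 132.262 ] [356.9238 128.025 ] top z rel TCP 0.031700000000000006
corners tool mm [[ 64.273  -28.3751 -31.8744]
 [ 65.7972  27.6024 -31.7412]]
side dir deg 2.5999783781096633
side dir deg 2.588205947070468
end dir -176.78168728705958
tool yaw [179.8610618804023, 0.09402153120702268, -178.34141061506006]
jig L 135 169 [ 0.5389 -0.2638]
jig L 150 171 [ 0.5522 -0.2629]
jig L 165 172 [ 0.5659 -0.2629]
jig L 180 173 [ 0.58   -0.2628]
jig T 178 122 [ 0.5269 -0.2546]
jig T 190 122 [ 0.5266 -0.2439]
jig T 220 122 [ 0.5258 -0.2173]
jig T 250 124 [ 0.5268 -0.1906]
jig T 275 122 [ 0.5244 -0.1684]
```

Run:
```python
from fit import *
d=json.load(open("w7.json"));im=cv2.imread("pics/w7.png");c=d["c"]
for u in(186,190,194):print(u,[(v,int(im[v,u].mean())) for v in list(range(184,200,1))+list(range(240,270,1))])
for v in(191,248,252):print(v,ray("wrist",(188,v-.5),.028,c)[:2])
```

```text
186 [(184, 237), (185, 237), (186, 237), (187, 237), (188, 237), (189, 238), (190, 238), (191, 228), (192, 210), (193, 201), (194, 199), (195, 198), (196, 198), (197, 198), (198, 199), (199, 199), (240, 188), (241, 189), (242, 186), (243, 185), (244, 186), (245, 182), (246, 162), (247, 125), (248, 112), (249, 115), (250, 114), (251, 114), (252, 107), (253, 121), (254, 204), (255, 238), (256, 236), (257, 236), (258, 235), (259, 236), (260, 237), (261, 235), (262, 236), (263, 235), (264, 235), (265, 235), (266, 235), (267, 235), (268, 235), (269, 236)]
190 [(184, 240), (185, 238), (186, 237), (187, 238), (188, 238), (189, 238), (190, 238), (191, 230), (192, 211), (193, 199), (194, 201), (195, 198), (196, 201), (197, 203), (198, 198), (199, 197), (240, 189), (241, 188), (242, 187), (243, 188), (244, 181), (245, 164), (246, 123), (247, 114), (248, 114), (249, 114), (250, 111), (251, 113), (252, 111), (253, 120), (254, 206), (255, 238), (256, 236), (257, 235), (258, 235), (259, 235), (260, 235), (261, 235), (262, 234), (263, 234), (264, 236), (265, 235), (266, 237), (267, 237), (268, 238), (269, 197)]
194 [(184, 239), (185, 238), (186, 238), (187, 238), (188, 238), (189, 238), (190, 239), (191, 230), (192, 211), (193, 203), (194, 203), (195, 200), (196, 199), (197, 202), (198, 199), (199, 202), (240, 188), (241, 189), (242, 184), (243, 188), (244, 187), (245, 162), (246, 122), (247, 117), (248, 116), (249, 111), (250, 112), (251, 113), (252, 109), (253, 120), (254, 203), (255, 238), (256, 237), (257, 236), (258, 235), (259, 236), (260, 234), (261, 235), (262, 237), (263, 235), (264, 235), (265, 237), (266, 228), (267, 168), (268, 77), (269, 60)]
191 [ 0.5896 -0.2489]
248 [ 0.6475 -0.2518]
252 [ 0.6518 -0.252 ]
```

Jig centre is about (0.621, -0.2095) with yaw 1.6°. The board in the hand is turned about +1.2° and offset +0.9 mm in y. I'll go above the recess.

Run:
```python
from h import *
np.set_printoptions(precision=4,suppress=True)
move(np.array([.6210,-.2104,.05]),toolR(180.5,0))
```

```text
rot [0.0024 0.0016 0.0202] lin [-0.0317 -0.0517  0.1279]
```

>>> send_rows(
  rot=[
    [0,0,0.01],
    [0.002,0.0016,0.02],
    [0.002,0.0016,0.02],
    [0.002,0.0016,0.02],
    [0.002,0.0016,0.02],
  ],
  linear=[
    [-0.016,-0.026,0.01],
    [-0.032,-0.052,0.04],
    [-0.032,-0.052,0.075],
    [-0.032,-0.052,0.105],
    [-0.032,-0.052,0.128],
  ],
  fingers=[0.05,0.05,0.05,0.05,0.05],
)

```text
clock: 17.3
eef_pos: [0.6205, -0.2111, 0.0477]
tool_rot: [180.0, -0.1, -179.5]
force: [-0.6, 0.6, -0.3]
finger_gap: 0.0544
gripper_force: 63.5
```

>>> send_rows(
  rot=[
    [0,0,0],
    [0,0,0],
    [0,0,0],
    [0,0,0],
    [0,0,0],
  ],
  linear=[
    [0,0,0],
    [0,0,0],
    [0,0,0],
    [0,0,0],
    [0,0,0],
  ],
  fingers=[0.05,0.05,0.05,0.05,0.05],
)

```text
clock: 17.8
eef_pos: [0.6219, -0.2118, 0.0508]
tool_rot: [-180.0, 0.1, -179.5]
force: [-0.4, -0.4, -0.3]
finger_gap: 0.0546
gripper_force: 63.5
```

Run:
```python
from fit import *
st();move(np.array([.6210,-.2104,.012]),toolR(180.5,0))
c=viewer.get_calibration("wrist");o=r.get_obs();im=np.ascontiguousarray(viewer.camera("wrist")[:,:,::-1]);cv2.imwrite("pics/w8.png",im)
board(im,c,o["eef_pos"],o["tool_rot"])
h=cv2.cvtColor(im,cv2.COLOR_BGR2HSV);g=(h[:,:,1]<60)&(h[:,:,2]>150)
n,l,s,_=cv2.connectedComponentsWithStats(g.astype(np.uint8));i=[k for k in range(1,n) if s[k,4]>150];print(s[i])
J=[[ca*x-sa*y+.6210,sa*x+ca*y-.2095,.028] for ca,sa in[(np.cos(np.radians(1.6)),np.sin(np.radians(1.6)))] for x,y in((-.095,-.052),(-.095,.052),(-.032,-.052),(-.032,.052),(-.067,-.03),(-.067,.03))]
print(proj("wrist",J,c))
```

```text
{'clock': np.float64(17.8), 'joints': array([-15.8748,  32.5913,  41.9056,  94.6639, -24.0445,  62.0155,
       123.4715]), 'eef_pos': array([ 0.6219, -0.2118,  0.0508]), 'tool_rot': array([-179.9737,    0.0736, -179.5412]), 'force': array([-0.3778, -0.4396, -0.2825]), 'finger_gap': np.float64(0.0546), 'gripper_force': np.float64(63.5322)}
rot [-0.0005  0.0013 -0.0007] lin [0.0009 0.0015 0.0388]
corners px [205.5723 132.0612] [356.2795 129.239 ] top z rel TCP 0.031100000000000003
corners tool mm [[ 64.2737 -28.6726 -31.1694]
 [ 65.2916  27.3299 -31.1964]]
side dir deg 1.024038641433182
side dir deg 1.7218783166731397
end dir -178.4998711767535
[[  181    64   208   140 14548]
 [  209   315    14    59   410]
 [  347   319    12    53   294]]
[[179.8687  63.464 ]
 [387.92    58.9669]
 [191.9913 186.6995]
 [380.2754 182.9988]
 [227.5009 120.4157]
 [342.1793 118.0424]]
```

```bash
cat > jig.py <<'E'
from fit import *
def jig(im,c):
    h=cv2.cvtColor(im,cv2.COLOR_BGR2HSV);g=(h[:,:,1]<60)&(h[:,:,2]>150)
    n,l,s,_=cv2.connectedComponentsWithStats(g.astype(np.uint8));i=1+np.argmax(s[1:,4]);g=(l==i);y0=s[i,1]
    L=[(np.where(g[v])[0][0]-.5,v) for v in range(y0+20,y0+105)];Q=[(np.where(g[v])[0][-1]+.5,v) for v in range(y0+20,y0+105)]
    T=[(u,np.where(g[:,u])[0][0]-.5) for u in range(s[i,0]+15,s[i,0]+s[i,2]-15)]
    l,q,t=line(L),line(Q),line(T);A,B=[ray("wrist",isect(e,t),.028,c) for e in(l,q)]
    A2,B2=[ray("wrist",isect(e,[0,1,-(y0+105)]),.028,c) for e in(l,q)]
    ang=lambda d:np.degrees(np.arctan2(d[1],d[0]))
    print("px",isect(l,t),isect(q,t),"near corners",A[:2],B[:2],"w",np.linalg.norm(A-B),"yaw",ang(B-A)-90,ang(A2-A),ang(B2-B))
    # block ends: bright->darker on columns near the left/right edges
    for e in(l,q):
        s=1 if e is l else -1
        for k in(6,12):
            u=int(round(isect(e,[0,1,-(y0+80)])[0]+s*k));v=np.where(g[y0:y0+200,u])[0]
            col=im[:,u].astype(int).mean(1);d=np.diff(col[y0+80:y0+150]);j=np.argmin(d);print("block end",u,y0+80+j,d[j],ray("wrist",(u,y0+80+j+.5),.028,c)[:2])
if __name__=="__main__":
    c=viewer.get_calibration("wrist");jig(cv2.imread("pics/w8.png"),c)
E
python3 jig.py
```

```text
px [180.6441  68.1228] [388.209   63.6893] near corners [ 0.5295 -0.2638] [ 0.5266 -0.1598] w 0.10399151846041456 yaw 1.589218605854228 1.6806254089737236 1.679443961134609
block end 194 187 -47.33333333333334 [ 0.5907 -0.2612]
block end 200 187 -47.0 [ 0.5906 -0.2579]
block end 377 183 -27.66666666666667 [ 0.5876 -0.1602]
block end 371 183 -22.333333333333343 [ 0.5876 -0.1635]
```

>>> send_rows(
  rot=[
    [0,0,-0.003],
    [0,0,-0.003],
    [0,0,-0.003],
    [0,0,-0.003],
    [0,0,-0.003],
  ],
  linear=[
    [0.001,0.002,0.01],
    [0.001,0.002,0.02],
    [0.001,0.002,0.03],
    [0.001,0.002,0.036],
    [0.001,0.002,0.036],
  ],
  fingers=[0.05,0.05,0.05,0.05,0.05],
)

```text
clock: 18.35
eef_pos: [0.6193, -0.2096, 0.0121]
tool_rot: [-180.0, -0.2, -179.4]
force: [0.8, 0.5, -0.5]
finger_gap: 0.0545
gripper_force: 63.5
```

>>> send_rows(
  rot=[
    [0,0,0],
    [0,0,0],
    [0,0,0],
    [0,0,0],
    [0,0,0],
  ],
  linear=[
    [0,0,0],
    [0,0,0],
    [0,0,0],
    [0,0,0],
    [0,0,0],
  ],
  fingers=[0.05,0.05,0.05,0.05,0.05],
)

```text
clock: 18.85
eef_pos: [0.6203, -0.2098, 0.0138]
tool_rot: [-180.0, -0.0, -179.4]
force: [0.3, -0.2, -0.6]
finger_gap: 0.0543
gripper_force: 63.5
```

Run:
```python
from jig import *
st()
c=viewer.get_calibration("wrist");o=r.get_obs();im=np.ascontiguousarray(viewer.camera("wrist")[:,:,::-1]);cv2.imwrite("pics/w9.png",im)
board(im,c,o["eef_pos"],o["tool_rot"]);jig(im,c)
```

```text
{'clock': np.float64(18.85), 'joints': array([-15.0409,  34.8052,  40.4534,  96.2729, -25.6955,  58.5685,
       124.6626]), 'eef_pos': array([ 0.6203, -0.2098,  0.0138]), 'tool_rot': array([-179.9795,   -0.0117, -179.3808]), 'force': array([ 0.2765, -0.2019, -0.6065]), 'finger_gap': np.float64(0.0543), 'gripper_force': np.float64(63.5465)}
corners px [205.6238 131.9153] [356.2558 129.205 ] top z rel TCP 0.031099999999999996
corners tool mm [[ 64.2601 -28.6303 -31.0766]
 [ 65.2411  27.3809 -31.0965]]
side dir deg 1.3311677242471827
side dir deg 1.8657880885076086
end dir -178.37746409759603
px [149.3427  60.3009] [411.0765  55.6275] near corners [ 0.5297 -0.2639] [ 0.5268 -0.1598] w 0.10408533181075717 yaw 1.5641891690242602 1.6677784367336121 1.5225065988681163
block end 164 184 -17.666666666666657 [ 0.5801 -0.2625]
block end 170 202 -2.666666666666657 [ 0.5882 -0.2605]
block end 398 204 -33.33333333333334 [ 0.5881 -0.1585]
block end 392 204 -28.66666666666667 [ 0.5881 -0.1612]
```

The board is within 1 mm of the recess in the plane. I'll lower it slowly and watch the force.

>>> send_rows(
  rot=[
    [0,0,0],
    [0,0,0],
    [0,0,0],
    [0,0,0],
    [0,0,0],
  ],
  linear=[
    [-0.0005,0,0.002],
    [-0.0005,0,0.004],
    [-0.0005,0,0.006],
    [-0.0005,0,0.008],
    [-0.0005,0,0.008],
  ],
  fingers=[0.05,0.05,0.05,0.05,0.05],
)

```text
clock: 19.4
eef_pos: [0.6204, -0.2097, 0.0052]
tool_rot: [-180.0, -0.1, -179.4]
force: [0.3, -0.7, -1.5]
finger_gap: 0.0543
gripper_force: 63.5
```

>>> send_rows(
  rot=[
    [0,0,0],
    [0,0,0],
    [0,0,0],
    [0,0,0],
    [0,0,0],
  ],
  linear=[
    [0,0,0],
    [0,0,0.001],
    [0,0,0.002],
    [0,0,0.003],
    [0,0,0.003],
  ],
  fingers=[0.05,0.05,0.05,0.05,0.05],
)

```text
clock: 19.9
eef_pos: [0.6206, -0.2097, 0.0025]
tool_rot: [-180.0, -0.0, -179.4]
force: [0.1, 0.4, -0.8]
finger_gap: 0.0543
gripper_force: 63.5
```

>>> send_rows(
  rot=[
    [0,0,0],
    [0,0,0],
    [0,0,0],
    [0,0,0],
    [0,0,0],
  ],
  linear=[
    [0,0,0.001],
    [0,0,0.002],
    [0,0,0.003],
    [0,0,0.004],
    [0,0,0.004],
  ],
  fingers=[0.05,0.05,0.05,0.05,0.05],
)

```text
clock: 20.4
eef_pos: [0.6207, -0.21, -0.0013]
tool_rot: [-180.0, -0.0, -179.4]
force: [-0.3, 0.2, 1.1]
finger_gap: 0.0544
gripper_force: 63.9
```

>>> send_rows(
  rot=[
    [0,0,0],
    [0,0,0],
    [0,0,0],
    [0,0,0],
    [0,0,0],
  ],
  linear=[
    [0,0,0.001],
    [0,0,0.002],
    [0,0,0.002],
    [0,0,0.002],
    [0,0,0.002],
  ],
  fingers=[0.05,0.05,0.05,0.05,0.05],
)

```text
clock: 20.9
eef_pos: [0.6204, -0.2099, -0.0037]
tool_rot: [-180.0, -0.1, -179.4]
force: [0.2, -0.4, -1.3]
finger_gap: 0.0542
gripper_force: 63.6
```

>>> send_rows(
  rot=[
    [0,0,0],
    [0,0,0],
    [0,0,0],
    [0,0,0],
    [0,0,0],
  ],
  linear=[
    [0,0,0.0005],
    [0,0,0.001],
    [0,0,0.0015],
    [0,0,0.002],
    [0,0,0.002],
  ],
  fingers=[0.05,0.05,0.05,0.05,0.05],
)

```text
clock: 21.4
eef_pos: [0.6208, -0.2098, -0.0051]
tool_rot: [-180.0, -0.0, -179.4]
force: [-1.0, 1.0, 4.6]
finger_gap: 0.0544
gripper_force: 64.1
```

Run:
```python
from jig import *
st()
c=viewer.get_calibration("wrist");o=r.get_obs();im=np.ascontiguousarray(viewer.camera("wrist")[:,:,::-1]);cv2.imwrite("pics/w10.png",im)
board(im,c,o["eef_pos"],o["tool_rot"])
```

```text
{'clock': np.float64(21.4), 'joints': array([-14.4318,  36.1498,  39.6237,  96.759 , -26.6732,  56.899 ,
       125.2937]), 'eef_pos': array([ 0.6208, -0.2098, -0.0051]), 'tool_rot': array([-179.995 ,   -0.0143, -179.3862]), 'force': array([-1.0126,  0.9843,  4.5614]), 'finger_gap': np.float64(0.0544), 'gripper_force': np.float64(64.0899)}
corners px [204.9499 132.0041] [356.476  129.1643] top z rel TCP 0.0319
corners tool mm [[ 64.3067 -28.7091 -31.8814]
 [ 65.3314  27.2824 -31.886 ]]
side dir deg 1.6512353403667113
side dir deg 1.765774825178178
end dir -178.337752894571
```

>>> send_rows(
  rot=[
    [0,0,0],
    [0,0,0],
    [0,0,0],
    [0,0,0],
  ],
  linear=[
    [0,0,0.0005],
    [0,0,0.001],
    [0,0,0.001],
    [0,0,0.001],
  ],
  fingers=[0.05,0.05,0.05,0.05],
)

```text
clock: 21.85
eef_pos: [0.6208, -0.2097, -0.0052]
tool_rot: [180.0, -0.0, -179.4]
force: [-4.8, 1.8, 15.3]
finger_gap: 0.0544
gripper_force: 65.3
```

>>> send_rows(
  rot=[
    [0,0,0],
    [0,0,0],
    [0,0,0],
    [0,0,0],
  ],
  linear=[
    [0,0,0.0005],
    [0,0,0.001],
    [0,0,0.001],
    [0,0,0.001],
  ],
  fingers=[0.05,0.05,0.05,0.05],
)

```text
clock: 22.25
eef_pos: [0.6208, -0.2097, -0.0052]
tool_rot: [179.9, 0.0, -179.4]
force: [-8.7, 4.7, 23.5]
finger_gap: 0.0544
gripper_force: 66.4
```

Rigid contact at 23 N, well above the 5–10 N snap force, so the board is home. I'll let go and rise, then check.

>>> send_rows(
  rot=[
    [0,0,0],
    [0,0,0],
    [0,0,0],
    [0,0,0],
    [0,0,0],
  ],
  linear=[
    [0,0,-0.001],
    [0,0,-0.0015],
    [0,0,-0.0015],
    [0,0,-0.0015],
    [0,0,-0.0015],
  ],
  fingers=[0.05,0.06,0.075,0.08,0.08],
)

```text
clock: 22.75
eef_pos: [0.6205, -0.2097, -0.0063]
tool_rot: [-180.0, -0.1, -179.4]
force: [0.7, 0.1, 0.3]
finger_gap: 0.0798
gripper_force: 0.0
```

>>> send_rows(
  rot=[
    [0,0,0],
    [0,0,0],
    [0,0,0],
    [0,0,0],
    [0,0,0],
  ],
  linear=[
    [0,0,-0.01],
    [0,0,-0.03],
    [0,0,-0.06],
    [0,0,-0.1],
    [0,0,-0.14],
  ],
  fingers=[0.08,0.08,0.08,0.08,0.08],
)

```text
clock: 23.25
eef_pos: [0.6203, -0.2099, 0.136]
tool_rot: [-180.0, -0.1, -179.4]
force: [1.5, 0.4, 0.8]
finger_gap: 0.0801
gripper_force: 0.0
```

>>> send_rows(
  rot=[
    [0,0,0],
    [0,0,0],
    [0,0,0],
    [0,0,0],
    [0,0,0],
  ],
  linear=[
    [0,0,0],
    [0,0,0],
    [0,0,0],
    [0,0,0],
    [0,0,0],
  ],
  fingers=[0.08,0.08,0.08,0.08,0.08],
)

```text
clock: 23.75
eef_pos: [0.6202, -0.2096, 0.1331]
tool_rot: [-180.0, -0.1, -179.4]
force: [0.8, -0.6, 0.0]
finger_gap: 0.08
gripper_force: 0.0
```

```bash
cat > fin.py <<'E'
from fit import *
st()
c=viewer.get_calibration("wrist");im=np.ascontiguousarray(viewer.camera("wrist")[:,:,::-1]);cv2.imwrite("pics/w11.png",im)
def big(n,im,c,ok):
    m=cv2.inRange(cv2.cvtColor(im,cv2.COLOR_BGR2HSV),(145,90,40),(178,255,255))
    for q in cv2.findContours(m,0,2)[0]:
        if cv2.contourArea(q)>150:
            M=cv2.moments(q);u=(M["m10"]/M["m00"],M["m01"]/M["m00"]);w=ray(n,u,.028,c)
            if np.hypot(w[0]-.621,w[1]+.209)<.06:
                print(n,u,w,cv2.contourArea(q),cv2.approxPolyDP(q,3,True).reshape(-1,2).tolist())
                (a,b,t)=cv2.minAreaRect(q);P=[ray(n,x,.028,c)[:2] for x in cv2.boxPoints((a,b,t))];print("rect edges mm",[1000*np.linalg.norm(P[i]-P[i-1]) for i in range(4)],"ctr",np.mean(P,0))
big("wrist",im,c,0)
for n in("scene","side"): big(n,np.ascontiguousarray(viewer.camera(n)[:,:,::-1]),viewer.get_calibration(n),0)
J=lambda z:[[np.cos(.0283)*x-np.sin(.0283)*y+.6211,np.sin(.0283)*x+np.cos(.0283)*y-.2092,z] for x,y in((-.065,-.028),(-.065,.028),(.065,.028),(.065,-.028))]
for n in("wrist","scene","side"):
    for z in(.028,.034):print(n,z,proj(n,J(z),c if n=="wrist" else None).round(1).tolist())
E
python3 fin.py
```

```text
{'clock': np.float64(23.75), 'joints': array([-18.0113,  27.8942,  44.6208,  90.6306, -20.3962,  70.0603,
       120.9592]), 'eef_pos': array([ 0.6202, -0.2096,  0.1331]), 'tool_rot': array([-179.9889,   -0.1255, -179.3892]), 'force': array([ 0.834 , -0.6436,  0.0448]), 'finger_gap': np.float64(0.08), 'gripper_force': np.float64(0.0)}
wrist (283.4473591997961, 198.63592635066257) [ 0.6159 -0.2093  0.028 ] 10464.0 [[246, 124], [253, 277], [316, 277], [318, 123]]
rect edges mm [np.float64(130.6682731071688), np.float64(54.90800953690876), np.float64(130.67647375423542), np.float64(62.65167309314295)] ctr [ 0.6217 -0.2104]
scene (210.62974683544303, 197.85390295358647) [ 0.6221 -0.2089  0.028 ] 632.0 [[223, 182], [190, 201], [199, 214], [224, 200], [232, 192]]
rect edges mm [np.float64(63.72956904529335), np.float64(137.56940387013367), np.float64(66.13012865133227), np.float64(134.65723007313136)] ctr [ 0.6209 -0.2083]
side (273.456660849331, 202.9045956951716) [ 0.6218 -0.2069  0.028 ] 286.5 [[255, 204], [278, 209], [289, 208], [292, 201], [259, 197]]
rect edges mm [np.float64(136.3494348785574), np.float64(75.10306750811122), np.float64(142.2452357960448), np.float64(72.52321759302151)] ctr [ 0.6222 -0.2045]
wrist 0.028 [[245.3, 123.3], [318.7, 121.9], [317.0, 276.5], [252.6, 277.5]]
wrist 0.034 [[244.4, 123.5], [319.5, 122.1], [317.7, 279.8], [252.0, 280.8]]
scene 0.028 [[222.5, 181.6], [233.1, 192.8], [198.7, 214.4], [188.3, 202.6]]
scene 0.034 [[222.4, 180.5], [233.0, 191.6], [198.5, 213.3], [188.0, 201.5]]
side 0.028 [[292.6, 201.0], [289.0, 208.8], [254.9, 204.2], [259.4, 196.7]]
side 0.034 [[292.6, 199.7], [289.0, 207.5], [254.9, 202.9], [259.4, 195.3]]
```

The wrist and side corners match the flush height of 28 mm within 1 px. A last check that the stack stayed inside, then I hand in.

Run:
```python
from h import *
from station import ticket
a=cv2.imread("pics/scene.png");b=np.ascontiguousarray(viewer.camera("scene")[:,:,::-1])
bb=b.copy()
h=cv2.cvtColor(bb,cv2.COLOR_BGR2HSV)
print("purple top",[cv2.boundingRect(((cv2.inRange(cv2.cvtColor(i,cv2.COLOR_BGR2HSV),(120,80,60),(140,255,255)))[250:320,240:330])) for i in(a,b)])
t=proj("scene",[dw((-5,0,66)),dw((-30,0,60)),dw((-60,0,60))]).round().astype(int);print([(tuple(p),b[p[1],p[0]].tolist()) for p in t])
d=cv2.absdiff(a,b).max(2);
for nm,(u,v) in dict(glue=(386,322),spool=(218,263),mug=(212,126),tube=(183,145),jar=(348,355),sciss=(310,205),brush=(430,300),m1=(272,258),m2=(290,372)).items(): print(nm,(d[v-12:v+12,u-12:u+12]>60).mean().round(2))
```

```text
purple top [(16, 20, 48, 35), (17, 22, 46, 33)]
[((np.int64(305), np.int64(283)), [101, 147, 186]), ((np.int64(312), np.int64(280)), [95, 115, 138]), ((np.int64(321), np.int64(274)), [235, 234, 235])]
glue 0.0
spool 0.0
mug 0.52
tube 0.09
jar 0.0
sciss 0.4
brush 0.0
m1 0.0
m2 0.0
```

Run:
```python
from h import *
a=cv2.imread("pics/scene.png");b=np.ascontiguousarray(viewer.camera("scene")[:,:,::-1])
for i in(a,b):
    print("--")
    for v in range(104,148,6): print([tuple(int(x) for x in i[v,u]) for u in range(196,236,8)])
```

```text
--
[(53, 112, 178), (58, 121, 192), (54, 115, 183), (57, 122, 192), (56, 123, 194)]
[(57, 120, 189), (136, 168, 204), (131, 141, 146), (55, 119, 189), (54, 113, 181)]
[(56, 120, 191), (86, 100, 109), (91, 105, 115), (143, 165, 174), (54, 116, 184)]
[(58, 124, 195), (80, 93, 103), (91, 105, 115), (72, 82, 92), (59, 125, 198)]
[(60, 125, 198), (89, 102, 112), (91, 106, 116), (80, 92, 103), (89, 125, 170)]
[(55, 116, 181), (89, 101, 112), (93, 107, 117), (82, 95, 106), (93, 105, 112)]
[(57, 121, 194), (99, 109, 116), (92, 106, 116), (73, 93, 116), (54, 114, 182)]
[(60, 124, 195), (57, 119, 187), (53, 114, 182), (60, 128, 201), (56, 116, 182)]
--
[(25, 34, 67), (24, 34, 66), (21, 30, 58), (61, 127, 201), (61, 129, 204)]
[(26, 34, 69), (26, 33, 67), (23, 33, 62), (57, 124, 197), (56, 118, 189)]
[(27, 34, 69), (26, 35, 69), (23, 33, 63), (150, 173, 182), (58, 122, 192)]
[(25, 35, 69), (25, 33, 67), (25, 35, 66), (74, 83, 93), (61, 131, 207)]
[(27, 36, 70), (25, 35, 69), (24, 36, 66), (82, 94, 104), (92, 130, 176)]
[(32, 41, 83), (33, 43, 86), (83, 100, 113), (87, 100, 109), (98, 108, 116)]
[(50, 54, 63), (60, 65, 71), (30, 35, 47), (75, 95, 119), (58, 120, 191)]
[(27, 31, 43), (28, 34, 45), (26, 32, 45), (64, 134, 211), (59, 121, 192)]
```

The arm only hides part of the mug; the rest of it and its handle are where they were. Handing in.

```bash
python3 -c "
from station import ticket
print(ticket.close_job())"
```

```text
the job is handed in; nothing more can be done
None
```

I handed the job in: the magenta board is out of the dispenser and pressed flush into the white jig (camera corners match the 28 mm top), the other boards are still inside, and I saw no bystander moved, though the arm partly hid the mug and scissors in the last view.

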